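# Lock away the sweet jars behind the top half of a split door

### The arm

A 7-joint arm with a two-finger parallel gripper is mounted at the origin on the work surface. World frame = base frame: x ahead of the robot, y to its left, z up, the work surface at z = 0. Lengths are in m, angles in rad, forces in N, time in s.
With the tool pointing down it reaches from about 0.4 to 0.85 m from the base axis. Payload 10.4 kg.
Tool frame: the origin (TCP) lies midway between the tips of the shut fingers; the grasp point (between the pads) lies 19 mm behind it; y points along the fingers, x is the direction in which the jaws open and shut, and the axes are right-handed (so a half turn about y gives the same grasp; the last joint's range is limited). The gripper opens to 87 mm and grips with 3 to 60 N. Pads are 19 mm wide; open, the fingers measure 117 mm over their backs; the gripper's body (75 mm by 190 mm) begins 51 mm behind the grasp point.
Start: joints at [1.091, 0.332, -0.065, 1.46, 0.022, 1.35, -0.088], TCP at [0.276, -0.561, 0.223] pointing down, gripper open.
Joint ranges: [-2.6, 2.6], [-0.5, 2.12], [-1.47, 1.34], [0.16, 2.42], [-1.27, 4.41], [0.06, 2.06], [-2.6, 2.6]. Speed limits (rad/s): [2.22, 2.22, 2.79, 2.79, 3.14, 3.14, 3.14].

### API

Orientations are given as a unit quaternion [x, y, z, w].
In Python, from bench import r gives the robot as it stands. The module is installed in compiled form; this text tells all that it offers.
- The arm moves only by the tool arm_command, never from a script. Its argument "deltas" is one flat list of numbers, 6 for each row, row after row: the shift along the tool's x, y, z in m, then the turn, a rotation vector about the tool's x, y, z in degrees. In form: [tx, ty, tz, ax, ay, az, tx, ty, tz, ax, ay, az, ...]. A call has 1 to 8 rows; each row is the pose to reach, as a shift and turn from the pose commanded when the call began, along the tool's axes at that moment; what a row does not reach only later rows make up. A row lasts 1/8 s, in which the tool goes at most 62.5 mm and 10.7 degrees, less where a joint would pass 70% of its speed; a pose out of reach is approached as far as the arm can. A call with a gripper value outside its range is refused whole. "hand" is the opening, from 0 (shut) to 1 (fully open), set as the call begins (left out, the last holds). The fingers move at their own pace and stop on an object; "grip_force" is the grip in N (left out, the last holds). Time passes only in rows, so rows that repeat a pose let the fingers close. It gives the time, the measured TCP pose, the force and the opening at its end, in the units of the state.
- r.read_state(): the state, without advancing time (a new reading comes with each control period).
- r.camera(name): name is "side" or "top"; returns a dict with "image" (420x560x3 uint8, red, green, blue), "intrinsics" (3x3 intrinsics, pixels), "world_from_camera" (4x4, takes a point from camera to world coordinates). Camera axes: x right, y down, z forward; pixel columns grow to the right and rows downward; lengths in m; the calibration is good to about 2 mm. A picture is of the moment at which its call begins. There is no depth.
- r.close_job(): hands the job in, once; it reports no verdict.
Trained networks look in a picture, given as the dict that the camera call returned (one of the last four; its "shot" number tells which), for a name from the list of things; names that differ only in an ending like _2 or _b are one class to them, and where a whole thing is asked for, a point or a joint stands for the part that bears it (a point fixed in the world has none). Each returns a list of dicts, best first, with "conf" (0 to 1); they miss things now and then, are a little off and sometimes report something else, mostly with a low value. They report only what shows in the picture. A call takes as long as a camera call. They do not tell look-alikes from the thing itself.
- r.boxes_of(picture, query): "centre" ([row, column] in pixels, amid what is visible of it).
- r.regions_of(picture, query): "region" (420x560 bool, what is visible of it) and "centre" ([row, column] in pixels, amid what is visible of it).
The state is a dict: "time": time; "joint_positions": joint angles; "joint_vel": joint speeds; "joint_torque": joint torques, N m; "ee_pos": TCP position; "eef_rot": TCP orientation; "ft_force": force on the tool from outside, world axes, zero at the start; "torque": the same for the moment, N m; "width": finger opening in m.
Only numpy, scipy, OpenCV 4.12 (cv2) and the standard library are available. Lean on these libraries where they do the work, as an engineer would, in place of code of your own. Each camera call takes 0.05 s, during which the arm holds its last target.

### The job

Draw the red bolt, swing the top half of the locker's split door well open (past a right angle) and leave the bottom half shut and bolted. Stand every jar from the orange bin upright on the locker's shelf, wholly inside, then shut the top half and push the red bolt fully home again. Leave the bottle, the tin and the mug where they are.

Things in the scene. Friction and masses are not known exactly. Their poses are not given: they have to be found in the camera images.
- locker: fixed wooden stock locker, 170 (x) x 372 (y -200 to +172) x 206 mm high; origin on the counter, front plane at x = -85 facing the robot (-x), y to the left, z up. Left wall y 160 to 172, back wall x 73 to 85, solid pier y -200 to -120. Its split front has two green half doors, both hinged at left (y = 160): bottom half z 8 to 112, top half z 118 to 215. Behind the top half is the jar shelf
- shelf (a point): point on the jar shelf's top face, 115 mm above the counter, midway between left wall and pier (locker x 0, y +20); axes as the locker's. Clear space from here: x -85 to +73, y -140 to +140, 93 mm high under the shut top half's cover; with the top half open it is open above and in front. No sill
- upper_leaf (a joint): angle of the top half door: 0 shut, grows as it swings towards the robot and left, at most 2.05 rad. One L-shaped piece: green panel 278 wide, 97 high, 12 mm thick, outside the front plane; fixed to its upper edge a clear cover 170 deep, z 207 to 216 mm, that roofs the shelf when shut and swings away with it. Friction 0.15 N m, stays where left. Held shut while the red bolt is shot
- leaf_hinge (a point): fixed point on the upright hinge axis of both half doors: on the locker's front plane (x = -85, y = +160), 181 mm above the counter
- handle (a point): grip point of the top half's handle, 181 mm above the counter: upright round dark bar, 12 mm thick, 136 to 206 mm high, free at its top, on one stem at 141 mm. With the door shut it is 57 mm ahead of the locker's front plane (45 mm bar axis to door face) and 220 mm right of the hinge axis. Turns with the door
- upper_bolt (a joint): travel of the red top bolt: 0 = shot home (its 10 mm rod reaches 15 mm across in front of the top half's free edge), grows as it is drawn to the right (locker -y), 0.04 m fully drawn; the rod clears the door from about 0.016. Friction 2 N, stays where left. It goes home only when the top half is shut
- bolt_fin (a point): grip point on the top bolt's red upright fin, 190 mm above the counter, at locker x = -107; fin 22 (x) x 12 (y) mm, 158 to 204 mm high; locker y = -150 when shot, -190 fully drawn. The rod (top at 164 mm) runs along y under it
- lower_leaf (a joint): angle of the bottom half door: 0 shut; it is bolted and is to stay so. Small dark knob in its middle right
- lower_bolt (a joint): travel of the bottom half's bolt (steel rod with a plain dark stem, 60 mm above the counter, below the red one): 0 = shot home, grows as it is drawn to the right
- bin: fixed orange open bin, 184 (x) x 184 (y) x 35 mm high, walls and floor 5 mm, divided by equally low walls into 2 x 2 compartments about 84 mm square, centres at x = -44.5, +44.5 and y = -44.5, +44.5 mm; origin under its centre, on the counter
- jar1: closed jar of red sweets with a paper band and a yellow lid: 54 mm diameter, 76 mm high (lid: top 18 mm, 55 mm diameter), 110 to 225 g, heavy-bottomed; origin at the centre of its underside, z up the jar. Stands in one of the bin's compartments; None if absent this time
- jar2: closed jar of amber sweets with a paper band and a yellow lid: 54 mm diameter, 76 mm high (lid: top 18 mm, 55 mm diameter), 110 to 225 g, heavy-bottomed; origin at the centre of its underside, z up the jar. Stands in one of the bin's compartments; None if absent this time
- jar3: closed jar of green sweets with a paper band and a yellow lid: 54 mm diameter, 76 mm high (lid: top 18 mm, 55 mm diameter), 110 to 225 g, heavy-bottomed; origin at the centre of its underside, z up the jar. Stands in one of the bin's compartments; None if absent this time
- jar4: closed jar of copper-brown sweets with a paper band and a yellow lid: 54 mm diameter, 76 mm high (lid: top 18 mm, 55 mm diameter), 110 to 225 g, heavy-bottomed; origin at the centre of its underside, z up the jar. Stands in one of the bin's compartments; None if absent this time
- syrup: amber bottle, 64 mm diameter, 170 mm high, standing on the counter to the right of the locker; not part of the job
- tin: tin can with a blue label, 74 mm diameter, 100 mm high, standing right of and behind the locker; not part of the job
- cup: blue mug, 80 mm diameter, 90 mm high, standing to the left of the locker; not part of the job
Not all that is in view belongs to the job. What is shaped like the jar4 but pink or turquoise is not meant.

How it is judged:
On the way, in this order (a step that is already met when the one before it is completed fails the run):
1. the red bolt is drawn clear of the top half (value of joint upper_bolt above 0.016 m), for 0.1 s.
2. the top half stands open past a right angle (value of joint upper_leaf above 1.57 rad), for 0.2 s.
3. every jar present stands upright on the shelf inside the locker (x of jar1 in the frame of shelf between -0.068 and 0.06 m and y of jar1 in the frame of shelf between -0.128 and 0.128 m and z of jar1 in the frame of shelf between -0.008 and 0.01 m and angle between each of jar1, jar2, jar3, jar4's own z axis and vertical below 0.2 rad and x of jar2 in the frame of shelf between -0.068 and 0.06 m and y of jar2 in the frame of shelf between -0.128 and 0.128 m and z of jar2 in the frame of shelf between -0.008 and 0.01 m and x of jar3 in the frame of shelf between -0.068 and 0.06 m and y of jar3 in the frame of shelf between -0.128 and 0.128 m and z of jar3 in the frame of shelf between -0.008 and 0.01 m and x of jar4 in the frame of shelf between -0.068 and 0.06 m and y of jar4 in the frame of shelf between -0.128 and 0.128 m and z of jar4 in the frame of shelf between -0.008 and 0.01 m), for 0.2 s.
4. the top half is shut (value of joint upper_leaf below 0.03 rad), for 0.2 s.
At the end, for the whole second after the job is handed in: Every jar present stands upright (within 0.2 rad) and at rest on the locker's shelf, its axis at least 12 mm inside the left wall and pier, 17 mm behind the front plane; the top half is shut (under 0.03 rad), its red bolt shot home (under 7 mm), and the bottom half is shut and bolted (all of step 3 and value of joint upper_leaf below 0.03 rad and value of joint upper_bolt below 0.007 m and value of joint lower_leaf below 0.04 rad and value of joint lower_bolt below 0.012 m and linear speed of each of jar1, jar2, jar3, jar4 below 0.02 m/s); the robot touches nothing.
It fails at once if the bottom half is opened or its bolt drawn (value of joint lower_leaf above 0.04 rad or value of joint lower_bolt above 0.012 m).
It fails at once if the bottle, tin or mug is moved by more than 4 cm or tipped (distance of any of syrup, tin, cup from where it was at the start of the episode above 0.04 m or angle between any of syrup, tin, cup's own z axis and vertical above 0.4 rad).
Of jar1, jar2, jar3, jar4 only 2 to 4 are there at a start; the rules pass over those that are not, and their reading is None.
At some moment in a run one of jar1, jar2, jar3, jar4 may be knocked a few centimetres aside while the robot is not near it.
It also fails if it takes over 210 s, if anything falls off the work surface, if the arm or the gripper's body presses on something with over 40 N, if the wrist force passes 120 N, or if a joint passes its speed limit or range.

## Working session

There is one attempt and no reset: what is moved stays moved. The work goes in short steps, Python scripts to look and compute and a tool call to move; the robot and the scene stay as the last step left them, time stands still between calls to the robot, and variables do not carry over. Pictures are saved under pics/ and viewed, and the job is handed in when it is done.

Besides the shell and the picture viewer there is one more tool, called after "Request:" as name(argument=value, ...) on one line, values as JSON. arm_command: Moves the arm, as the interface text tells. Its arguments: {"type":"object","properties":{"deltas":{"type":"array","items":{"type":"number"}},"hand":{"type":"number"},"grip_force":{"type":"number"}},"required":["deltas"]}

```bash
mkdir -p pics; ls; python3 - <<'E'
from bench import r
import cv2,numpy as np,pickle
s=r.read_state()
for k,v in s.items(): print(k,np.round(v,4))
for n in("side","top"):
    p=r.camera(n); cv2.imwrite(f"pics/{n}0.png",cv2.cvtColor(p["image"],cv2.COLOR_RGB2BGR))
    print(n,np.round(p["intrinsics"],2).tolist(),np.round(p["world_from_camera"],4).tolist())
    pickle.dump(p,open(f"{n}0.pkl","wb"))
E
```

```text
pics
time 0.0
joint_positions [ 1.0914  0.3329 -0.0647  1.461   0.0216  1.3499 -0.0885]
joint_vel [ 0.0006  0.0021  0.0001  0.0009  0.001  -0.0001  0.0006]
joint_torque [-5.00000e-04 -6.23249e+01  2.42000e-02 -3.89900e+01 -6.14000e-02
  3.98000e-02  2.00000e-04]
ee_pos [ 0.2755 -0.5606  0.2217]
eef_rot [-0.6     0.3742 -0.3733  0.6005]
ft_force [0.787  0.2201 0.0271]
torque [ 0.0456 -0.0017 -0.0435]
width 0.087
side [[402.86, 0.0, 286.76], [0.0, 402.86, 208.77], [0.0, 0.0, 1.0]] [[-0.8413, -0.3572, 0.4057, 0.0866], [-0.5401, 0.5841, -0.6059, 0.6558], [-0.0205, -0.7289, -0.6843, 0.8496], [0.0, 0.0, 0.0, 1.0]]
top [[475.59, 0.0, 278.15], [0.0, 475.59, 201.7], [0.0, 0.0, 1.0]] [[-0.0226, -0.9761, 0.2163, 0.2539], [-0.9997, 0.0218, -0.006, 0.0082], [0.0011, -0.2163, -0.9763, 1.2704], [0.0, 0.0, 0.0, 1.0]]
```

View pics/side0.png

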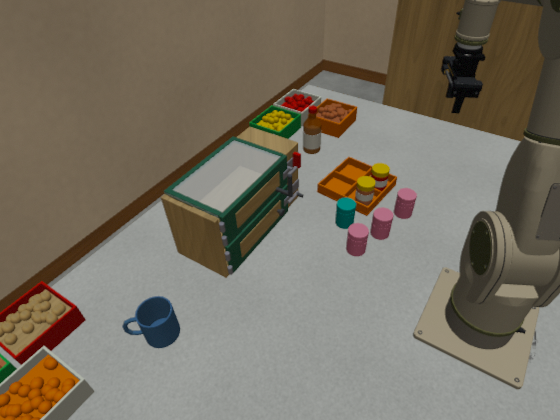

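View pics/top0.png

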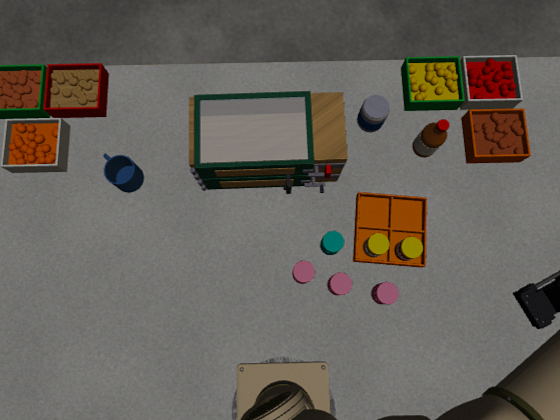

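The side view shows the locker around (240,190). The orange bin is at (358,185), with two yellow-lidded jars at (365,187) and (381,174). The turquoise (345,213) and pink (405,203), (382,223), (357,240) pots are decoys. I'll zoom in next.

```bash
python3 - <<'E'
import pickle,cv2,numpy as np
a=pickle.load(open("top0.pkl","rb"))["image"];b=pickle.load(open("side0.pkl","rb"))["image"]
cv2.imwrite("pics/top0z.png",cv2.cvtColor(cv2.resize(a[80:280,180:440],None,fx=3,fy=3,interpolation=cv2.INTER_CUBIC),cv2.COLOR_RGB2BGR))
cv2.imwrite("pics/side0z.png",cv2.cvtColor(cv2.resize(b[100:290,150:410],None,fx=3,fy=3,interpolation=cv2.INTER_CUBIC),cv2.COLOR_RGB2BGR))
E
```

```text
(no output)
```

View pics/top0z.png

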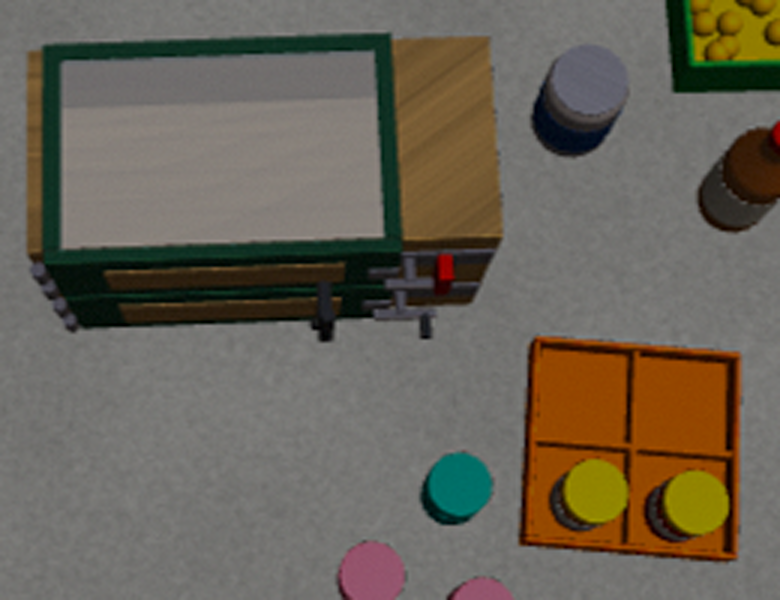

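View pics/side0z.png

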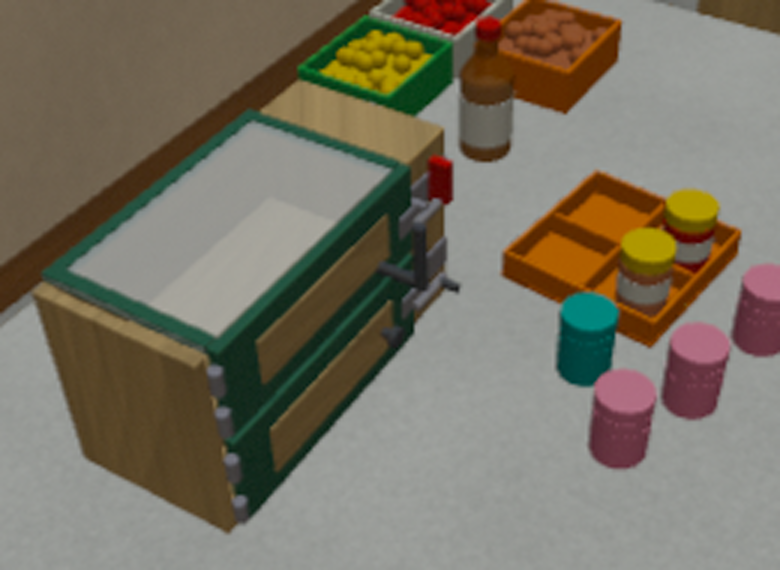

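```bash
cat > h.py <<'E'
import numpy as np,pickle,cv2
from scipy.optimize import least_squares
from scipy.spatial.transform import Rotation as R
def load(n): return pickle.load(open(f"{n}.pkl","rb"))
def proj(cam,P):
    P=np.atleast_2d(P);T=np.linalg.inv(cam["world_from_camera"]);q=P@T[:3,:3].T+T[:3,3];u=q@cam["intrinsics"].T
    return u[:,:2]/u[:,2:]
def ray(cam,u,v,z):
    d=cam["world_from_camera"][:3,:3]@np.linalg.solve(cam["intrinsics"],[u,v,1.]);o=cam["world_from_camera"][:3,3]
    return o+d*(z-o[2])/d[2]
def place(p,L):
    L=np.atleast_2d(L);c,s=np.cos(p[2]),np.sin(p[2])
    return np.c_[p[0]+c*L[:,0]-s*L[:,1],p[1]+s*L[:,0]+c*L[:,1],L[:,2]]
def fit(obs,x0):
    # obs list of (cam,local pt m, px)
    f=lambda p:np.concatenate([(proj(c,place(p,l))[0]-u) for c,l,u in obs])
    r=least_squares(f,x0,loss="soft_l1");return r.x,f(r.x).reshape(-1,2)
E
python3 - <<'E'
from h import *
t=load("top0");s=load("side0")
T=lambda a,b:np.array([a/3+180,b/3+80]);S=lambda a,b:np.array([a/3+150,b/3+100])
mm=lambda *a:np.array(a)/1000
obs=[(t,mm(85,-200,206),T(490,38)),(t,mm(-85,-200,206),T(498,240)),(t,mm(85,172,206),T(28,52)),(t,mm(-85,172,206),T(28,258)),
(s,mm(-85,172,0),S(232,530)),(s,mm(85,172,0),S(85,458)),(s,mm(-85,172,206),S(205,365)),(s,mm(85,172,206),S(35,288))]
p,e=fit(obs,[.6,.05,0]);print("locker",p.round(4),e.round(1).tolist())
ob=[(t,mm(92,92,35),T(537,338)),(t,mm(92,-92,35),T(740,352)),(t,mm(-92,-92,35),T(735,560)),(t,mm(-92,92,35),T(521,545))]
b,e=fit(ob,[.5,-.2,0]);print("bin",b.round(4),e.round(1).tolist())
for n,u in(("j4",T(595,492)),("j1",T(695,503))):
    w=ray(t,*u,.081);c,s_=np.cos(b[2]),np.sin(b[2]);d=w[:2]-b[:2];print(n,w.round(4),"bin-local",(c*d[0]+s_*d[1]).round(4),(-s_*d[0]+c*d[1]).round(4))
print("j from side",ray(s,*S(648,250),.081),ray(s,*S(691,211),.081))
for n,l in(("fin",mm(-107,-150,190)),("handle",mm(-142,-60,181)),("hinge",mm(-85,160,181))):print(n,place(p,l).round(4))
print("finpx",proj(t,place(p,mm(-107,-150,204)))-[180,80],proj(t,place(p,mm(-142,-60,206)))-[180,80])
for n,u,z in(("syr",T(730,215),0),("tin",T(588,80),.1),("turq",T(459,487),.076)): print(n,ray(t,*u,z).round(3))
q=[-0.6,0.3742,-0.3733,0.6005];print(R.from_quat(q).as_matrix().round(3))
import json;json.dump(dict(locker=p.tolist(),bin=b.tolist()),open("fit.json","w"))
E
```

```text
locker [0.6682 0.0361 0.0154] [[0.3, -0.2], [2.5, -0.2], [0.1, 0.5], [-0.0, -0.4], [-0.1, 1.1], [0.6, -0.3], [-2.1, 0.5], [0.0, 0.9]]
bin [ 0.4474 -0.2941 -0.1067] [[-1.4, -0.4], [-0.1, 0.6], [0.4, 0.4], [0.6, -0.6]]
j4 [ 0.4029 -0.2483  0.081 ] bin-local -0.0491 0.0407
j1 [ 0.3918 -0.3313  0.081 ] bin-local -0.0513 -0.043
j from side [ 0.40094806 -0.24039871  0.081     ] [ 0.38967879 -0.32058773  0.081     ]
fin [[ 0.5635 -0.1155  0.19  ]]
handle [[ 0.5271 -0.0261  0.181 ]]
hinge [[0.5807 0.1948 0.181 ]]
finpx [[147.6660022   89.88886808]] [[109.77329929 105.62302825]]
syr [ 0.67 -0.41  0.  ]
tin [ 0.764 -0.263  0.1  ]
turq [ 0.41  -0.135  0.076]
[[ 0.441 -0.001  0.897]
 [-0.897  0.001  0.441]
 [-0.001 -1.    -0.   ]]
```

```bash
python3 - <<'E'
from h import *
import json
f=json.load(open("fit.json"));p=f["locker"];t=load("top0");s=load("side0")
L=np.array([(x,y,z) for x in(-85,85) for y in(-200,172) for z in(0,206)]+[(-97,160,216),(-97,-118,216),(73,-118,216),(73,160,216),(-107,-150,204),(-107,-150,158),(-142,-60,206),(-142,-60,136),(-97,-118,8),(-97,160,8)])/1000.
B=np.array([(x,y,35) for x in(-92,92) for y in(-92,92)]+[(-49,41,81),(-51,-43,81)])/1000.
for n,c,o in(("top",t,(180,80,440,280)),("side",s,(150,100,410,290))):
    im=cv2.resize(c["image"][o[1]:o[3],o[0]:o[2]],None,fx=3,fy=3,interpolation=cv2.INTER_CUBIC)[:,:,::-1].copy()
    for u in np.r_[proj(c,place(p,L)),proj(c,place(f["bin"],B))]:
        q=((u-o[:2])*3).astype(int);cv2.circle(im,tuple(int(a) for a in q),4,(255,0,255),1)
    cv2.imwrite(f"pics/{n}_ov.png",im)
E
```

```text
(no output)
```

View pics/top_ov.png

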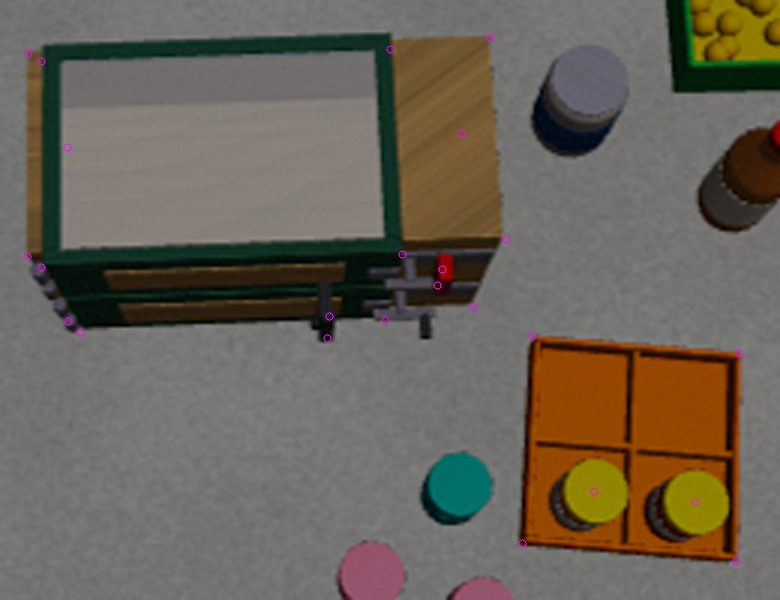

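View pics/side_ov.png

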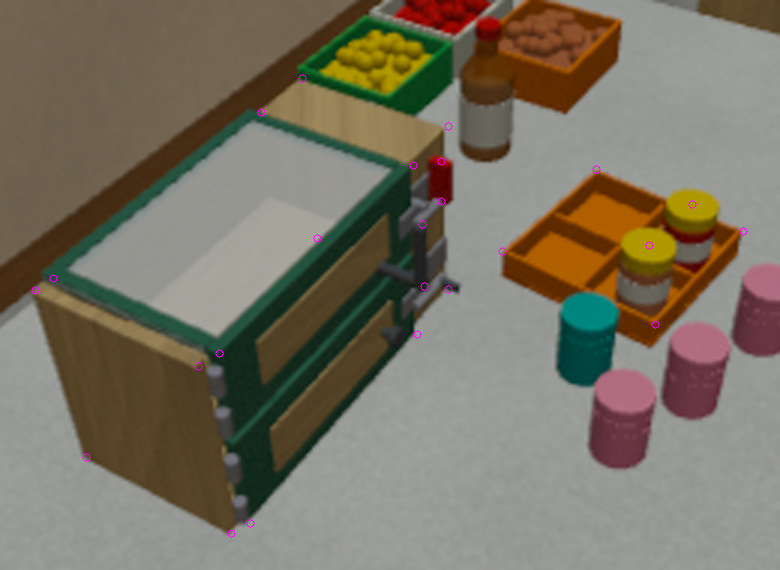

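Lookalike check before reaching:
- **Jars:** jar4 (copper) has its lid at top (378,244), and jar1 (red) has its lid at top (411,248). The other cylinders are turquoise at (333,242) and pink at (303,271), (340,284), (386,293), all decoys.
- **Bolts:** the red fin is at top (328,170). The plain dark stem of the lower bolt, at (322,188), must not be touched.

The close crops confirm this, and the projected locker and bin points match within a few pixels. I'll start with the bolt.

```bash
cat >> h.py <<'E'
import json
FIT=json.load(open("fit.json"));LK=FIT["locker"]
def lw(x,y,z): return place(LK,np.array([[x,y,z]])/1000.)[0]
def wl(P):
    c,s=np.cos(LK[2]),np.sin(LK[2]);d=np.array(P[:2])-LK[:2];return np.array([c*d[0]+s*d[1],-s*d[0]+c*d[1],P[2]])*1000
def Rdown(az):  # az deg = azimuth of tool x (world)
    a=np.radians(az);x=np.array([np.cos(a),np.sin(a),0]);y=np.array([0,0,-1.]);return np.c_[x,y,np.cross(x,y)]
def plan(wps,st=None):
    """wps: list of (worldpos, azdeg). prints cumulative deltas from current measured pose"""
    if st is None:
        from bench import r; st=r.read_state()
    R0=R.from_quat(st["eef_rot"]);p0=np.array(st["ee_pos"]);m=R0.as_matrix()
    x=m[:,0];print("t",round(st["time"],2),"ee",p0.round(4),"locker",wl(p0).round(1),"az",np.degrees(np.arctan2(x[1],x[0])).round(1),"w",round(st["width"],4),"F",np.round(st["ft_force"],1),"q",np.round(st["joint_positions"],2))
    for P,az in wps:
        d=m.T@(np.array(P)-p0);rv=np.degrees((R0.inv()*R.from_matrix(Rdown(az))).as_rotvec())
        print("  d",d.round(3).tolist(),"rot",rv.round(1).tolist(),"rows>=",int(max(np.ceil(np.linalg.norm(d)/.0625),np.ceil(np.linalg.norm(rv)/10.7))))
E
python3 - <<'E'
from h import *
plan([([.276,-.561,.28],-63.8),(lw(-109,-150,280),-89.1),(lw(-109,-150,175),-89.1)])
E
```

```text
t 0.1 ee [ 0.2755 -0.5606  0.2219] locker [-401.8 -590.6  221.9] az -63.8 w 0.087 F [-1.  -0.3 -0.7] q [ 1.09  0.33 -0.06  1.46  0.02  1.35 -0.09]
  d [0.0, -0.058, 0.0] rot [0.0, -0.0, -0.1] rows>= 1
  d [-0.273, -0.058, 0.453] rot [0.0, 25.3, -0.1] rows>= 9
  d [-0.273, 0.047, 0.453] rot [0.0, 25.3, -0.1] rows>= 9
```

Request:
arm_command(deltas=[0, -0.058, 0, 0, 0, 0, -0.03, -0.058, 0.05, 0, 4, 0, -0.06, -0.058, 0.1, 0, 8, 0, -0.09, -0.058, 0.15, 0, 12, 0, -0.12, -0.058, 0.2, 0, 16, 0, -0.15, -0.058, 0.25, 0, 20, 0, -0.18, -0.058, 0.3, 0, 25, 0, -0.21, -0.058, 0.35, 0, 25, 0], hand=0.46)

```text
time: 1.1
ee_pos: [0.4978, -0.2164, 0.2804]
eef_rot: [0.505, -0.495, 0.495, -0.505]
ft_force: [1.4, -0.4, -1.2]
width: 0.0402
```

```bash
python3 - <<'E'
from h import *
plan([(lw(-109,-150,280),-89.1),(lw(-109,-150,175),-89.1)])
E
```

```text
t 1.1 ee [ 0.4978 -0.2164  0.2804] locker [-174.3 -249.8  280.4] az -88.9 w 0.0402 F [ 1.4 -0.4 -1.2] q [ 0.61  0.14 -0.32  1.58  0.05  1.43 -1.26]
  d [-0.1, 0.0, 0.066] rot [0.0, 0.2, 0.0] rows>= 2
  d [-0.1, 0.105, 0.066] rot [0.0, 0.2, 0.0] rows>= 3
```

Request:
arm_command(deltas=[-0.05, 0, 0.033, 0, 0, 0, -0.1, 0, 0.066, 0, 0, 0, -0.1, 0, 0.066, 0, 0, 0, -0.1, 0.06, 0.066, 0, 0, 0, -0.1, 0.06, 0.066, 0, 0, 0])

```text
time: 1.72
ee_pos: [0.5582, -0.1172, 0.2165]
eef_rot: [0.507, -0.497, 0.493, -0.503]
ft_force: [-0.6, -0.2, 0.4]
width: 0.0398
```

```bash
cat > look.py <<'E'
import sys
from h import *
from bench import r
def look(tag,crop=None,names=("top","side")):
    for n in names:
        p=r.camera(n);pickle.dump(p,open(f"{n}_{tag}.pkl","wb"));im=p["image"]
        o=crop[n] if crop else (0,0,560,420)
        im=im[o[1]:o[3],o[0]:o[2]];k=3 if crop else 1
        cv2.imwrite(f"pics/{n}_{tag}.png",cv2.resize(im,None,fx=k,fy=k,interpolation=cv2.INTER_CUBIC)[:,:,::-1])
E
python3 - <<'E'
from h import *
from look import look
look("fin",dict(top=(240,120,440,270),side=(230,80,430,230)))
plan([(lw(-109,-150,175),-89.1)])
E
```

```text
t 1.82 ee [ 0.5611 -0.1174  0.2217] locker [-109.5 -151.8  221.7] az -88.9 w 0.0405 F [-0.1  0.2  0.2] q [ 0.46  0.25 -0.4   1.59  0.1   1.33 -1.5 ]
  d [-0.002, 0.047, 0.0] rot [0.0, 0.2, 0.0] rows>= 1
```

View pics/side_fin.png

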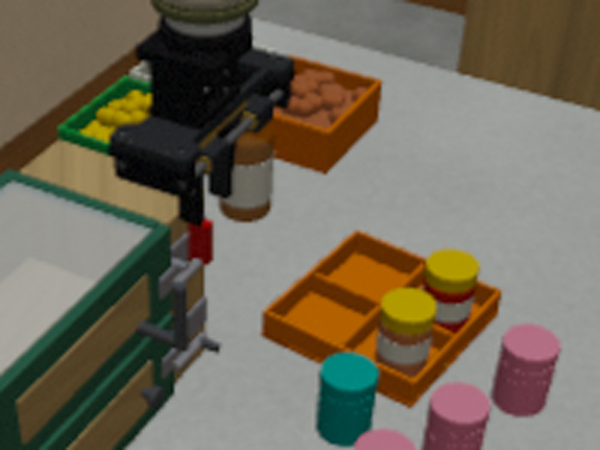

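View pics/top_fin.png

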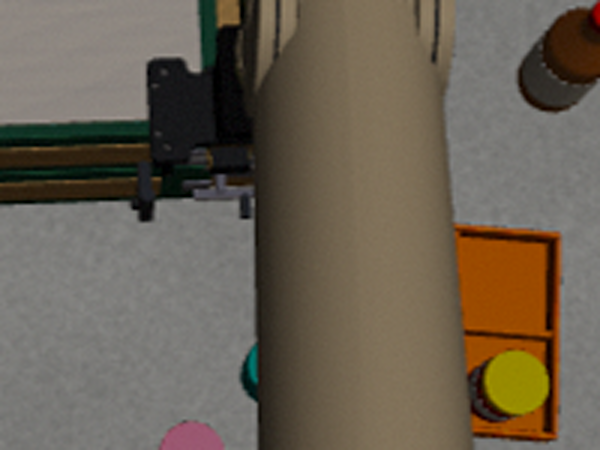

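The fingers sit above the red fin (side crop 200,240), one on each side. Going down to grip it.

Request:
arm_command(deltas=[-0.001, 0.02, 0, 0, 0, 0, -0.001, 0.035, 0, 0, 0, 0, -0.001, 0.046, 0, 0, 0, 0, -0.001, 0.046, 0, 0, 0, 0])

```text
time: 2.33
ee_pos: [0.5609, -0.1159, 0.1743]
eef_rot: [0.505, -0.495, 0.495, -0.505]
ft_force: [0.1, -0.1, 0.4]
width: 0.0402
```

Request:
arm_command(deltas=[0, 0, 0, 0, 0, 0, 0, 0, 0, 0, 0, 0, 0, 0, 0, 0, 0, 0, 0, 0, 0, 0, 0, 0, 0, 0, 0, 0, 0, 0], hand=0, grip_force=20)

```text
time: 2.95
ee_pos: [0.5613, -0.1159, 0.1748]
eef_rot: [-0.505, 0.495, -0.495, 0.505]
ft_force: [-0.8, -1.3, 1.9]
width: 0.0116
```

Request:
arm_command(deltas=[0.01, 0, 0, 0, 0, 0, 0.02, 0, 0, 0, 0, 0, 0.03, 0, 0, 0, 0, 0, 0.037, 0, 0, 0, 0, 0, 0.037, 0, 0, 0, 0, 0])

```text
time: 3.58
ee_pos: [0.5619, -0.1535, 0.1748]
eef_rot: [-0.505, 0.495, -0.495, 0.505]
ft_force: [-2.5, 2.5, 5.3]
width: 0.0116
```

Request:
arm_command(deltas=[0, 0, 0, 0, 0, 0, 0, 0, 0, 0, 0, 0], hand=0.4)

```text
time: 3.82
ee_pos: [0.5617, -0.1536, 0.1742]
eef_rot: [0.505, -0.495, 0.495, -0.505]
ft_force: [0.1, -0.7, 0.3]
width: 0.0247
```

```bash
python3 - <<'E'
from h import *
from bench import r
st=r.read_state()
hz=lw(-142,-60,0)
plan([(st["ee_pos"]+np.array([0,0,.1]),-89.1),(lw(-142,-60,280),-89.1),(lw(-142,-60,169),-89.1)],st)
E
```

```text
t 3.83 ee [ 0.5617 -0.1536  0.1742] locker [-109.4 -188.   174.2] az -88.9 w 0.0247 F [ 0.1 -0.7  0.3] q [ 0.5   0.3  -0.38  1.63  0.11  1.24 -1.45]
  d [0.0, -0.1, -0.0] rot [0.0, 0.2, 0.0] rows>= 2
  d [-0.128, -0.106, -0.032] rot [0.0, 0.2, 0.0] rows>= 3
  d [-0.128, 0.005, -0.032] rot [0.0, 0.2, 0.0] rows>= 3
```

The bolt is drawn about 38 mm. Next is the handle: rise, turn the tool and centre over the bar.

Request:
arm_command(deltas=[0, -0.05, 0, 0, 0, 0, 0, -0.1, 0, 0, -10, 0, -0.02, -0.106, -0.005, 0, -20, 0, -0.05, -0.106, -0.01, 0, -30, 0, -0.08, -0.106, -0.02, 0, -40, 0, -0.11, -0.106, -0.03, 0, -50, 0, -0.128, -0.106, -0.032, 0, -60, 0, -0.128, -0.106, -0.032, 0, -70, 0], hand=0.35)

```text
time: 4.82
ee_pos: [0.5271, -0.024, 0.2806]
eef_rot: [0.698, -0.113, 0.113, -0.698]
ft_force: [0.8, 0.0, -0.4]
width: 0.0308
```

Request:
arm_command(deltas=[0, 0, 0, 0, -10, 0, 0, 0, 0, 0, -20, 0, 0, 0, 0, 0, -30, 0, 0, 0, 0, 0, -40, 0, 0, 0, 0, 0, -49, 0, 0, 0, 0, 0, -49, 0])

```text
time: 5.58
ee_pos: [0.5273, -0.0258, 0.2804]
eef_rot: [0.683, 0.184, -0.184, -0.683]
ft_force: [-0.4, -0.5, -0.4]
width: 0.031
```

```bash
python3 - <<'E'
from h import *
from look import look
look("han",dict(top=(240,120,440,270),side=(230,80,430,230)),)
plan([(lw(-142,-60,220),30),(lw(-142,-60,169),30)])
c=load("top_han");print((proj(c,lw(-142,-60,206))-[240,120])*3);c=load("side_han");print((proj(c,lw(-142,-60,206))-[230,80])*3)
E
```

```text
t 5.67 ee [ 0.5273 -0.0257  0.2804] locker [-141.9  -59.6  280.4] az 29.9 w 0.0301 F [-0.1  0.2  0. ] q [ 0.54  0.14 -0.63  1.6   0.08  1.43  0.42]
  d [-0.0, 0.06, -0.0] rot [0.0, -0.1, -0.0] rows>= 1
  d [-0.0, 0.111, -0.0] rot [0.0, -0.1, -0.0] rows>= 2
[[149.31989788 196.86908476]]
[[182.98133687 284.98583454]]
```

View pics/side_han.png

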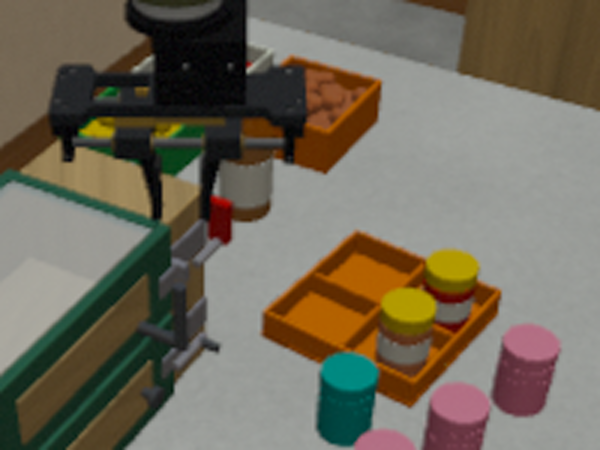

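View pics/top_han.png

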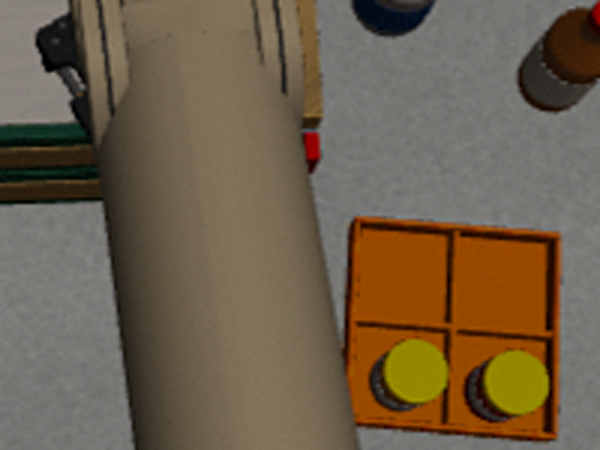

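The red fin is drawn (side crop 220,220). The bar top at (182,284) is where I predicted it. Descending and gripping.

Request:
arm_command(deltas=[0, 0.04, 0, 0, 0, 0, 0, 0.07, 0, 0, 0, 0, 0, 0.09, 0, 0, 0, 0, 0, 0.11, 0, 0, 0, 0, 0, 0.11, 0, 0, 0, 0])

```text
time: 6.3
ee_pos: [0.5264, -0.0255, 0.1694]
eef_rot: [-0.683, -0.182, 0.184, 0.683]
ft_force: [-0.8, -0.3, 0.9]
width: 0.0308
```

Request:
arm_command(deltas=[0, 0, 0, 0, 0, 0, 0, 0, 0, 0, 0, 0, 0, 0, 0, 0, 0, 0, 0, 0, 0, 0, 0, 0], hand=0, grip_force=12)

```text
time: 6.8
ee_pos: [0.5279, -0.0249, 0.1714]
eef_rot: [0.683, 0.185, -0.184, -0.683]
ft_force: [1.2, 2.9, 4.5]
width: 0.0113
```

```bash
cat > arc.py <<'E'
from h import *
from bench import r
def hpos(th,z=170,rad=None):
    c,s=np.cos(th),np.sin(th);x,y=-57,-220
    return lw(-85+x*c+y*s,160-x*s+y*c,z)
def theta(st):
    d=wl(st["ee_pos"])[:2]-[-85,160]
    a0=np.arctan2(-220,-57);return -(np.arctan2(d[1],d[0])-a0+np.pi)%(2*np.pi)-np.pi,np.hypot(*d)
def th(st):
    d=wl(st["ee_pos"])[:2]-[-85,160];a=np.arctan2(-220,-57)-np.arctan2(d[1],d[0])
    return (a+np.pi)%(2*np.pi)-np.pi,np.hypot(*d)
def arc(ths,azs,z=170):
    st=r.read_state();print("theta,rad",np.round(th(st),3),"nominal rad",np.hypot(57,220).round(1))
    plan([(hpos(t,z),a) for t,a in zip(ths,azs)],st)
E
python3 -c "
from arc import *
arc([.1,.2,.3,.4,.5,.6,.7],[25,20,15,10,7,3,0])"
```

```text
theta,rad [-2.00000e-03  2.25932e+02] nominal rad 227.3
t 6.8 ee [ 0.5279 -0.0249  0.1714] locker [-141.2  -58.8  171.4] az 30.2 w 0.0113 F [1.2 2.9 4.5] q [ 0.53  0.21 -0.63  1.76  0.13  1.21  0.39]
  d [-0.017, 0.001, 0.016] rot [0.0, 5.2, 0.1] rows>= 1
  d [-0.031, 0.001, 0.034] rot [0.0, 10.2, 0.1] rows>= 1
  d [-0.043, 0.001, 0.053] rot [0.0, 15.2, 0.1] rows>= 2
  d [-0.053, 0.001, 0.074] rot [0.0, 20.2, 0.1] rows>= 2
  d [-0.061, 0.001, 0.095] rot [0.0, 23.2, 0.1] rows>= 3
  d [-0.066, 0.001, 0.117] rot [0.0, 27.2, 0.1] rows>= 3
  d [-0.07, 0.001, 0.139] rot [0.0, 30.2, 0.1] rows>= 3
```

Request:
arm_command(deltas=[-0.017, 0, 0.016, 0, 5, 0, -0.031, 0, 0.034, 0, 10, 0, -0.043, 0, 0.053, 0, 15, 0, -0.053, 0, 0.074, 0, 20, 0, -0.061, 0, 0.095, 0, 23, 0, -0.066, 0, 0.117, 0, 27, 0, -0.07, 0, 0.139, 0, 30, 0, -0.07, 0, 0.139, 0, 30, 0])

```text
time: 7.8
ee_pos: [0.398, 0.0619, 0.1714]
eef_rot: [-0.707, -0.003, 0.0, 0.708]
ft_force: [9.7, 7.4, -4.1]
width: 0.0115
```

```bash
python3 -c "
from arc import *
arc([.8,.9,1.,1.1,1.2,1.3,1.4,1.5],[-3,-6,-9,-12,-15,-18,-21,-25])"
```

```text
theta,rad [  0.704 225.986] nominal rad 227.3
t 7.8 ee [0.398  0.0619 0.1714] locker [-269.8   30.   171.4] az 0.3 w 0.0115 F [ 9.7  7.4 -4.1] q [ 0.49 -0.12 -0.7   2.04 -0.08  1.18 -0.17]
  d [-0.013, 0.001, 0.018] rot [-0.1, 3.3, 0.3] rows>= 1
  d [-0.023, 0.001, 0.038] rot [-0.1, 6.3, 0.3] rows>= 1
  d [-0.032, 0.001, 0.059] rot [-0.1, 9.3, 0.3] rows>= 2
  d [-0.038, 0.001, 0.081] rot [-0.1, 12.3, 0.3] rows>= 2
  d [-0.042, 0.001, 0.103] rot [-0.1, 15.3, 0.3] rows>= 2
  d [-0.044, 0.001, 0.126] rot [-0.1, 18.3, 0.3] rows>= 3
  d [-0.043, 0.001, 0.148] rot [-0.1, 21.3, 0.3] rows>= 3
  d [-0.04, 0.001, 0.171] rot [-0.1, 25.3, 0.3] rows>= 3
```

Request:
arm_command(deltas=[-0.012, 0, 0.018, 0, 3, 0, -0.022, 0, 0.038, 0, 6, 0, -0.031, 0, 0.059, 0, 9, 0, -0.037, 0, 0.081, 0, 12, 0, -0.041, 0, 0.103, 0, 15, 0, -0.041, 0, 0.103, 0, 15, 0])

```text
time: 8.55
ee_pos: [0.3564, 0.1638, 0.1713]
eef_rot: [-0.701, 0.09, -0.092, 0.702]
ft_force: [3.8, 0.4, 3.5]
width: 0.0113
```

```bash
python3 -c "
from arc import *
arc([1.3,1.4,1.5,1.6,1.7,1.8,1.9],[-18,-21,-25,-28,-31,-34,-37])"
```

```text
theta,rad [  1.196 226.464] nominal rad 227.3
t 8.55 ee [0.3564 0.1638 0.1713] locker [-309.8  132.5  171.3] az -14.8 w 0.0113 F [3.8 0.4 3.5] q [ 0.43 -0.16 -0.88  2.06 -0.13  1.19 -0.65]
  d [-0.009, 0.001, 0.022] rot [-0.1, 3.2, 0.2] rows>= 1
  d [-0.014, 0.001, 0.044] rot [-0.1, 6.2, 0.2] rows>= 1
  d [-0.017, 0.001, 0.067] rot [-0.1, 10.2, 0.2] rows>= 2
  d [-0.018, 0.001, 0.089] rot [-0.1, 13.2, 0.2] rows>= 2
  d [-0.017, 0.001, 0.112] rot [-0.1, 16.2, 0.2] rows>= 2
  d [-0.013, 0.001, 0.134] rot [-0.1, 19.2, 0.2] rows>= 3
  d [-0.007, 0.001, 0.156] rot [-0.1, 22.2, 0.2] rows>= 3
```

Request:
arm_command(deltas=[-0.008, 0, 0.022, 0, 3, 0, -0.013, 0, 0.044, 0, 6, 0, -0.016, 0, 0.067, 0, 10, 0, -0.017, 0, 0.089, 0, 13, 0, -0.016, 0, 0.112, 0, 16, 0, -0.012, 0, 0.134, 0, 19, 0, -0.007, 0, 0.154, 0, 22, 0, -0.007, 0, 0.154, 0, 22, 0])

```text
time: 9.55
ee_pos: [0.3882, 0.3148, 0.1709]
eef_rot: [-0.67, 0.223, -0.223, 0.672]
ft_force: [-2.6, 2.2, 6.6]
width: 0.0115
```

Request:
arm_command(deltas=[0, 0, 0, 0, 0, 0, 0, 0, 0, 0, 0, 0, 0, 0, 0, 0, 0, 0], hand=0.3)

```text
time: 9.93
ee_pos: [0.3884, 0.3124, 0.1704]
eef_rot: [0.671, -0.223, 0.224, -0.671]
ft_force: [-0.0, 0.9, -0.1]
width: 0.0253
```

```bash
python3 - <<'E'
from arc import *
from look import look
print(th(r.read_state()))
look("open")
plan([])
E
```

```text
(np.float64(1.881433624360807), np.float64(225.48327766782074))
t 10.03 ee [0.3883 0.3127 0.1705] locker [-275.6  280.8  170.5] az -36.9 w 0.0255 F [0.1 0.2 1. ] q [ 0.21  0.23 -1.08  1.82  0.22  1.22 -1.58]
```

View pics/side_open.png

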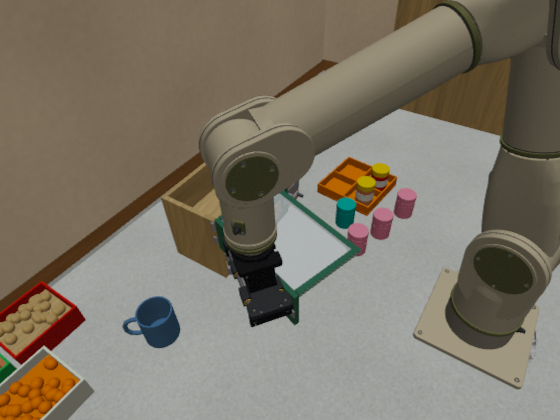

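View pics/top_open.png

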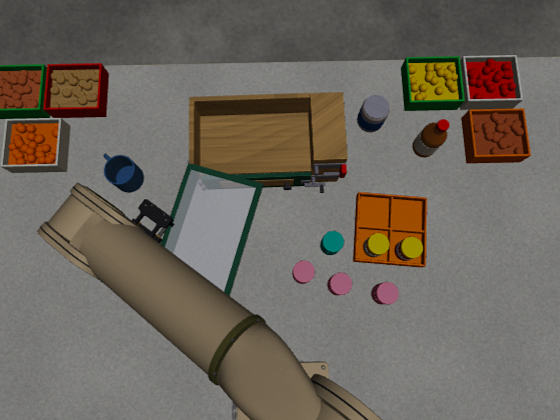

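The top half is open at about 1.88 rad (top view: cover at 210,230) and the bolt is drawn. The shelf is empty, and the jars are still at (378,244) and (411,248). Retracting, then going to jar4.

```bash
python3 - <<'E'
from h import *
from bench import r
import time
t=load("top_open")
for u in((386,293),(340,284),(303,271)): print(ray(t,*u,.076).round(3))
hsv=cv2.cvtColor(t["image"],cv2.COLOR_RGB2HSV)
m=((hsv[...,0]>24)&(hsv[...,0]<33)&(hsv[...,1]>180)&(hsv[...,2]>90)).astype(np.uint8);m[:200]=0;m[:,:350]=0
n,l,s,c=cv2.connectedComponentsWithStats(m)
for i in range(1,n):
    if s[i,4]>60: print(s[i],c[i].round(1),ray(t,*c[i],.081).round(4))
st=r.read_state();p=np.array(st["ee_pos"])
plan([(p+[0,0,.13],-36.9),([.46,.03,.30],-20),([.403,-.248,.30],-6),([.403,-.248,.045],-6)],st)
E
```

```text
[ 0.282 -0.26   0.076]
[ 0.306 -0.148  0.076]
[ 0.34  -0.057  0.076]
[368 233  21  22 350] [378.1 243.3] [ 0.4047 -0.2479  0.081 ]
[401 237  22  21 353] [411.6 247. ] [ 0.3935 -0.3314  0.081 ]
t 10.03 ee [0.3883 0.3127 0.1705] locker [-275.6  280.8  170.5] az -36.9 w 0.0255 F [0.1 0.2 1. ] q [ 0.21  0.23 -1.08  1.82  0.22  1.22 -1.58]
  d [0.0, -0.13, -0.0] rot [0.0, 0.0, 0.0] rows>= 3
  d [0.227, -0.129, -0.183] rot [0.0, -16.9, 0.0] rows>= 6
  d [0.348, -0.129, -0.44] rot [0.0, -30.9, 0.0] rows>= 10
  d [0.348, 0.126, -0.44] rot [0.0, -30.9, 0.0] rows>= 10
```

Request:
arm_command(deltas=[0, -0.05, 0, 0, 0, 0, 0, -0.11, 0, 0, 0, 0, 0.03, -0.13, -0.025, 0, -3, 0, 0.075, -0.13, -0.06, 0, -6, 0, 0.12, -0.13, -0.1, 0, -9, 0, 0.16, -0.13, -0.135, 0, -12, 0, 0.2, -0.13, -0.165, 0, -15, 0, 0.227, -0.13, -0.185, 0, -17, 0], hand=0.87)

```text
time: 11.02
ee_pos: [0.4592, 0.0262, 0.3005]
eef_rot: [0.697, -0.122, 0.122, -0.696]
ft_force: [-0.1, 0.3, 0.0]
width: 0.0756
```

```bash
python3 - <<'E'
from h import *
plan([([.404,-.248,.30],-6),([.404,-.248,.045],-6)])
E
```

```text
t 11.03 ee [0.4592 0.0262 0.3005] locker [-209.1   -6.7  300.5] az -19.9 w 0.0756 F [-0.1  0.3  0. ] q [ 0.68 -0.04 -0.8   1.71 -0.03  1.46 -0.46]
  d [0.041, 0.001, -0.277] rot [0.0, -13.9, 0.0] rows>= 5
  d [0.041, 0.256, -0.276] rot [0.0, -13.9, 0.0] rows>= 7
```

Request:
arm_command(deltas=[0.008, 0, -0.05, 0, -3, 0, 0.016, 0, -0.11, 0, -6, 0, 0.024, 0, -0.165, 0, -9, 0, 0.032, 0, -0.22, 0, -12, 0, 0.041, 0, -0.277, 0, -14, 0, 0.041, 0.05, -0.277, 0, -14, 0, 0.041, 0.1, -0.277, 0, -14, 0, 0.041, 0.1, -0.277, 0, -14, 0])

```text
time: 12.02
ee_pos: [0.4016, -0.2446, 0.1979]
eef_rot: [-0.705, 0.038, -0.034, 0.707]
ft_force: [0.2, -0.3, 0.4]
width: 0.0756
```

```bash
python3 - <<'E'
from h import *
from look import look
plan([([.404,-.248,.12],-6),([.404,-.248,.045],-6)])
look("j4",dict(top=(300,150,500,300),side=(250,80,450,230)))
E
```

```text
t 12.03 ee [ 0.4016 -0.2446  0.1979] locker [-270.9 -276.6  197.9] az -5.8 w 0.0756 F [ 0.2 -0.3  0.4] q [ 0.92  0.04 -0.48  1.86  0.02  1.25  0.34]
  d [0.003, 0.078, -0.003] rot [-0.2, 0.2, -0.3] rows>= 2
  d [0.004, 0.153, -0.004] rot [-0.2, 0.2, -0.3] rows>= 3
```

View pics/side_j4.png

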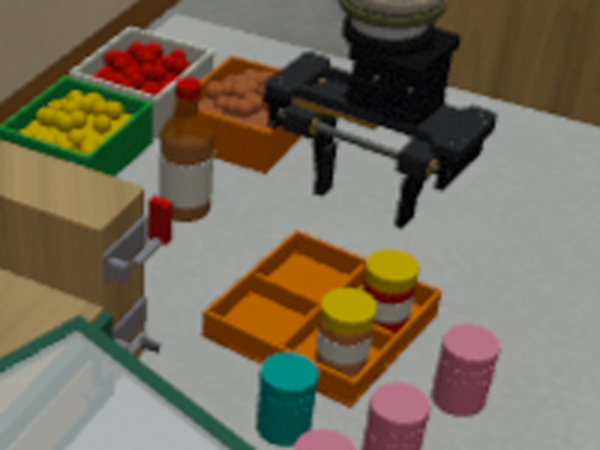

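View pics/top_j4.png

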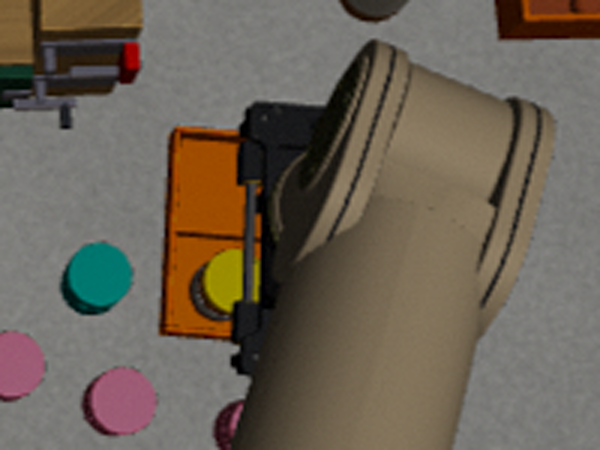

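Request:
arm_command(deltas=[0, 0.05, 0, 0, 0, 0, 0, 0.08, 0, 0, 0, 0, 0, 0.11, 0, 0, 0, 0, 0, 0.135, 0, 0, 0, 0, 0, 0.155, 0, 0, 0, 0, 0, 0.155, 0, 0, 0, 0, 0, 0.155, 0, 0, 0, 0])

```text
time: 13.0
ee_pos: [0.405, -0.2464, 0.0476]
eef_rot: [0.707, -0.035, 0.037, -0.706]
ft_force: [-0.4, -0.2, 0.4]
width: 0.0758
```

```bash
python3 - <<'E'
from h import *
from look import look
plan([([.404,-.248,.045],-6)])
look("j4b",dict(top=(300,150,500,300),side=(250,80,450,230)),("side",))
E
```

```text
t 13.0 ee [ 0.405  -0.2464  0.0476] locker [-267.5 -278.4   47.6] az -5.8 w 0.0758 F [-0.4 -0.2  0.4] q [ 0.89  0.22 -0.47  2.02  0.13  0.92  0.25]
  d [-0.001, 0.003, -0.002] rot [0.1, 0.2, 0.1] rows>= 1
```

View pics/side_j4b.png

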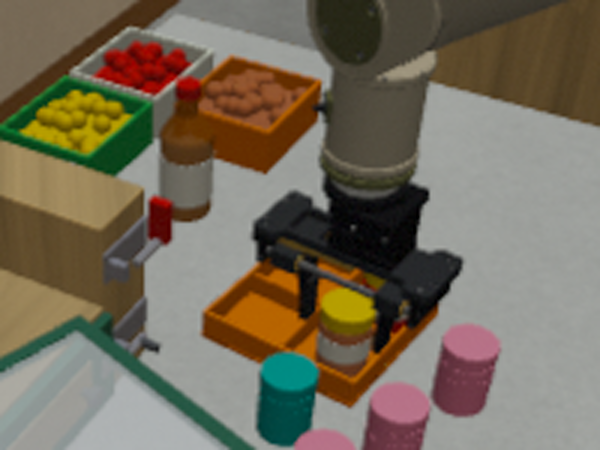

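The fingers straddle jar4 (lid at side crop 348,310). Gripping and lifting.

Request:
arm_command(deltas=[0, 0.002, 0, 0, 0, 0, 0, 0.002, 0, 0, 0, 0, 0, 0.002, 0, 0, 0, 0, 0, 0.002, 0, 0, 0, 0, 0, 0.002, 0, 0, 0, 0], hand=0, grip_force=25)

```text
time: 13.68
ee_pos: [0.4038, -0.2456, 0.0437]
eef_rot: [0.706, -0.036, 0.036, -0.706]
ft_force: [-0.7, 1.3, 1.8]
width: 0.0536
```

Request:
arm_command(deltas=[0, -0.02, 0, 0, 0, 0, 0, -0.06, 0, 0, 0, 0, 0, -0.11, 0, 0, 0, 0, 0, -0.16, 0, 0, 0, 0, 0, -0.21, 0, 0, 0, 0, 0, -0.255, 0, 0, 0, 0, 0, -0.255, 0, 0, 0, 0])

```text
time: 14.55
ee_pos: [0.4048, -0.246, 0.3015]
eef_rot: [0.707, -0.034, 0.037, -0.705]
ft_force: [0.9, -0.1, -2.7]
width: 0.0537
```

```bash
python3 - <<'E'
from h import *
from look import look
plan([(lw(-8,-60,300),1),(lw(-8,-60,158),1)])
look("j4c",None,("side",))
E
```

```text
t 14.55 ee [ 0.4048 -0.246   0.3015] locker [-267.7 -278.   301.5] az -5.8 w 0.0537 F [ 0.9 -0.1 -2.7] q [ 0.93 -0.02 -0.47  1.7  -0.01  1.46  0.36]
  d [0.232, 0.002, 0.247] rot [0.2, -6.8, 0.2] rows>= 6
  d [0.232, 0.144, 0.247] rot [0.2, -6.8, 0.2] rows>= 6
```

View pics/side_j4c.png

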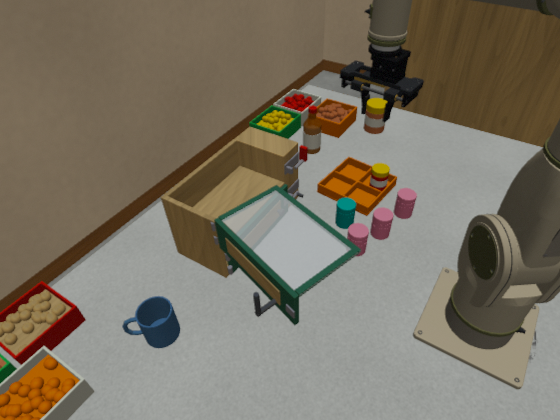

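Request:
arm_command(deltas=[0.035, 0, 0.04, 0, -1, 0, 0.075, 0, 0.08, 0, -2, 0, 0.115, 0, 0.125, 0, -3, 0, 0.155, 0, 0.165, 0, -5, 0, 0.195, 0, 0.21, 0, -6, 0, 0.232, 0, 0.247, 0, -7, 0, 0.232, 0, 0.247, 0, -7, 0, 0.232, 0, 0.247, 0, -7, 0])

```text
time: 15.6
ee_pos: [0.6589, -0.0236, 0.2967]
eef_rot: [0.707, 0.006, -0.008, -0.707]
ft_force: [0.0, -1.0, -1.6]
width: 0.0532
```

```bash
python3 - <<'E'
from h import *
plan([(lw(-8,-60,300),1),(lw(-8,-60,157),1)])
E
```

```text
t 15.6 ee [ 0.6589 -0.0236  0.2967] locker [-10.2 -59.5 296.7] az 1.2 w 0.0532 F [ 0.  -1.  -1.6] q [ 0.42  0.47 -0.68  1.2   0.29  1.57 -0.19]
  d [0.002, -0.003, -0.0] rot [0.0, 0.2, -0.2] rows>= 1
  d [0.003, 0.14, -0.0] rot [0.0, 0.2, -0.2] rows>= 3
```

Request:
arm_command(deltas=[0.002, 0.04, 0, 0, 0, 0, 0.002, 0.08, 0, 0, 0, 0, 0.002, 0.11, 0, 0, 0, 0, 0.002, 0.125, 0, 0, 0, 0, 0.002, 0.125, 0, 0, 0, 0, 0.002, 0.125, 0, 0, 0, 0])

```text
time: 16.35
ee_pos: [0.6621, -0.0236, 0.1752]
eef_rot: [0.707, 0.008, -0.006, -0.707]
ft_force: [0.4, -0.1, -2.0]
width: 0.0542
```

```bash
python3 - <<'E'
from h import *
from look import look
look("p4",dict(top=(180,80,380,230),side=(150,80,350,280)))
plan([(lw(-8,-60,156),1)])
E
```

```text
t 16.45 ee [ 0.6621 -0.0233  0.1751] locker [ -7.  -59.3 175.1] az 1.2 w 0.0533 F [-0.3  0.1 -1.9] q [ 0.43  0.52 -0.67  1.39  0.32  1.34 -0.22]
  d [-0.001, 0.019, -0.001] rot [0.0, 0.2, 0.1] rows>= 1
```

View pics/side_p4.png

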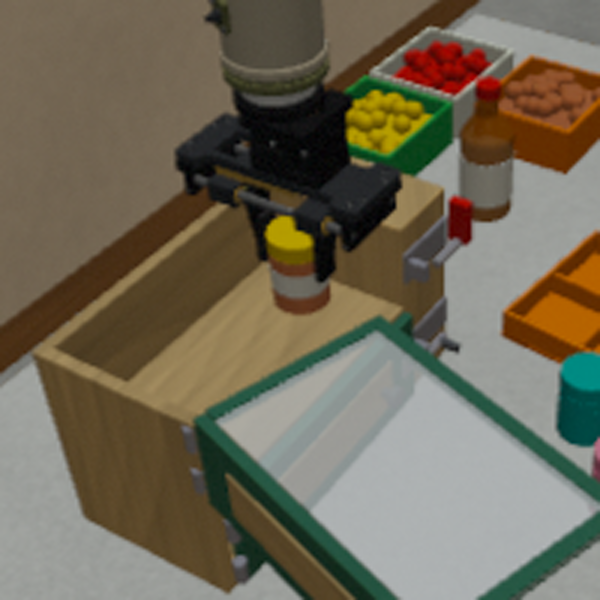

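Jar4 hangs upright just over the shelf (side crop 300,265). Lowering slowly and watching the force.

Request:
arm_command(deltas=[0, 0.008, 0, 0, 0, 0, 0, 0.014, 0, 0, 0, 0, 0, 0.017, 0, 0, 0, 0, 0, 0.017, 0, 0, 0, 0])

```text
time: 16.95
ee_pos: [0.6613, -0.0233, 0.1561]
eef_rot: [-0.707, -0.007, 0.007, 0.707]
ft_force: [-0.1, 0.5, -1.6]
width: 0.0535
```

Request:
arm_command(deltas=[0, 0.002, 0, 0, 0, 0, 0, 0.003, 0, 0, 0, 0])

```text
time: 17.2
ee_pos: [0.6616, -0.0233, 0.1538]
eef_rot: [0.707, 0.007, -0.007, -0.707]
ft_force: [-1.0, 0.4, 4.6]
width: 0.0538
```

Contact (+4.6 N). Releasing and rising.

Request:
arm_command(deltas=[0, 0, 0, 0, 0, 0, 0, 0, 0, 0, 0, 0, 0, 0, 0, 0, 0, 0, 0, 0, 0, 0, 0, 0], hand=0.87)

```text
time: 17.7
ee_pos: [0.6615, -0.0233, 0.1536]
eef_rot: [0.707, 0.007, -0.007, -0.707]
ft_force: [-0.8, 0.0, 0.1]
width: 0.0746
```

Request:
arm_command(deltas=[0, -0.04, 0, 0, 0, 0, 0, -0.09, 0, 0, 0, 0, 0, -0.146, 0, 0, 0, 0, 0, -0.146, 0, 0, 0, 0])

```text
time: 18.2
ee_pos: [0.6631, -0.0227, 0.3048]
eef_rot: [-0.707, -0.01, 0.004, 0.707]
ft_force: [0.7, 0.1, -0.8]
width: 0.0756
```

```bash
python3 - <<'E'
from h import *
from look import look
look("q")
t=load("top_q")
hsv=cv2.cvtColor(t["image"],cv2.COLOR_RGB2HSV)
m=((hsv[...,0]>24)&(hsv[...,0]<33)&(hsv[...,1]>180)&(hsv[...,2]>90)).astype(np.uint8);m[:,:180]=0;m[:120,400:]=0
n,l,s,c=cv2.connectedComponentsWithStats(m)
for i in range(1,n):
    if s[i,4]>40: print(s[i],c[i].round(1),ray(t,*c[i],.081).round(4))
plan([([.393,-.331,.30],-6),([.393,-.331,.045],-6)])
E
```

```text
[401 237  22  21 354] [411.7 247. ] [ 0.3935 -0.3316  0.081 ]
t 18.3 ee [ 0.6616 -0.0232  0.2996] locker [ -7.5 -59.2 299.6] az 1.2 w 0.0759 F [-0.3 -0.4 -1.1] q [ 0.42  0.47 -0.68  1.19  0.29  1.57 -0.19]
  d [-0.275, -0.0, -0.302] rot [0.0, 7.2, 0.0] rows>= 7
  d [-0.275, 0.255, -0.302] rot [0.0, 7.2, 0.0] rows>= 8
```

View pics/side_q.png

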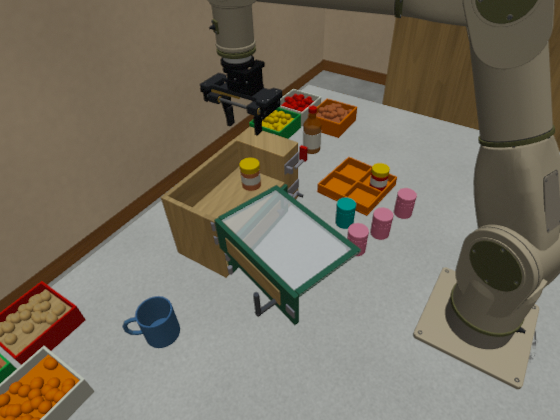

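View pics/top_q.png

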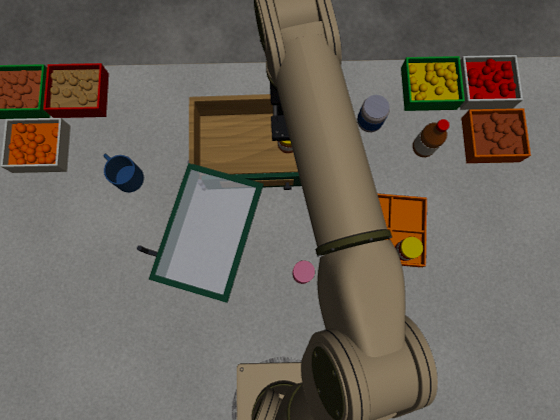

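Jar4 stands on the shelf (side 250,175). Jar1 is unmoved at top (411,247). Going to jar1.

Request:
arm_command(deltas=[-0.04, 0, -0.045, 0, 1, 0, -0.08, 0, -0.09, 0, 2, 0, -0.12, 0, -0.13, 0, 3, 0, -0.16, 0, -0.175, 0, 4, 0, -0.2, 0, -0.22, 0, 5, 0, -0.24, 0, -0.265, 0, 6, 0, -0.275, 0, -0.302, 0, 7, 0, -0.275, 0, -0.302, 0, 7, 0])

```text
time: 19.3
ee_pos: [0.3888, -0.3343, 0.2978]
eef_rot: [-0.706, 0.04, -0.038, 0.706]
ft_force: [0.6, 1.6, 0.4]
width: 0.0757
```

Request:
arm_command(deltas=[0, 0.05, 0, 0, 0, 0, 0, 0.1, 0, 0, 0, 0, 0, 0.1, 0, 0, 0, 0, 0, 0.1, 0, 0, 0, 0])

```text
time: 19.8
ee_pos: [0.3936, -0.3308, 0.201]
eef_rot: [0.706, -0.035, 0.036, -0.706]
ft_force: [1.2, -0.1, 0.5]
width: 0.0758
```

```bash
python3 - <<'E'
from h import *
from look import look
look("j1",dict(top=(300,150,500,300),side=(250,80,450,230)))
plan([([.393,-.331,.12],-6),([.393,-.331,.045],-6)])
E
```

```text
t 19.9 ee [ 0.3939 -0.3313  0.2017] locker [-280.  -363.2  201.7] az -5.8 w 0.076 F [ 0.8  0.8 -0.6] q [ 1.07  0.13 -0.5   1.76  0.07  1.26  0.46]
  d [-0.001, 0.082, 0.0] rot [0.1, 0.2, 0.1] rows>= 2
  d [-0.001, 0.157, 0.001] rot [0.1, 0.2, 0.1] rows>= 3
```

View pics/side_j1.png

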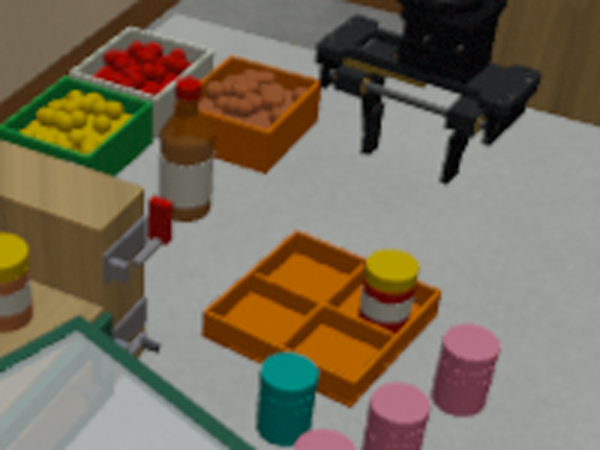

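Jar1 is unchanged at side crop (390,290), and the fingers are above it and clear.

Request:
arm_command(deltas=[-0.001, 0.05, 0, 0, 0, 0, -0.001, 0.08, 0, 0, 0, 0, -0.001, 0.11, 0, 0, 0, 0, -0.001, 0.135, 0, 0, 0, 0, -0.001, 0.156, 0, 0, 0, 0, -0.001, 0.156, 0, 0, 0, 0, -0.001, 0.156, 0, 0, 0, 0])

```text
time: 20.78
ee_pos: [0.3927, -0.3315, 0.0452]
eef_rot: [0.707, -0.035, 0.037, -0.706]
ft_force: [-0.2, 0.1, 0.2]
width: 0.0758
```

Request:
arm_command(deltas=[0, 0, 0, 0, 0, 0, 0, 0, 0, 0, 0, 0, 0, 0, 0, 0, 0, 0, 0, 0, 0, 0, 0, 0, 0, 0, 0, 0, 0, 0], hand=0, grip_force=25)

```text
time: 21.4
ee_pos: [0.392, -0.331, 0.0438]
eef_rot: [0.706, -0.036, 0.036, -0.706]
ft_force: [0.7, -0.5, 3.8]
width: 0.0536
```

Request:
arm_command(deltas=[0, -0.02, 0, 0, 0, 0, 0, -0.06, 0, 0, 0, 0, 0, -0.11, 0, 0, 0, 0, 0, -0.16, 0, 0, 0, 0, 0, -0.21, 0, 0, 0, 0, 0, -0.255, 0, 0, 0, 0, 0, -0.255, 0, 0, 0, 0])

```text
time: 22.28
ee_pos: [0.3928, -0.3314, 0.3016]
eef_rot: [0.707, -0.035, 0.037, -0.705]
ft_force: [0.7, 0.1, -1.9]
width: 0.0535
```

```bash
python3 - <<'E'
from h import *
from look import look
plan([(lw(-8,30,300),1),(lw(-8,30,158),1)])
look("j1c",None,("side",))
E
```

```text
t 22.27 ee [ 0.3928 -0.3314  0.3016] locker [-281.1 -363.2  301.6] az -5.8 w 0.0535 F [ 0.7  0.1 -1.9] q [ 1.09  0.08 -0.5   1.6   0.04  1.46  0.48]
  d [0.225, 0.001, 0.422] rot [0.2, -6.8, 0.2] rows>= 8
  d [0.225, 0.143, 0.423] rot [0.2, -6.8, 0.2] rows>= 8
```

View pics/side_j1c.png

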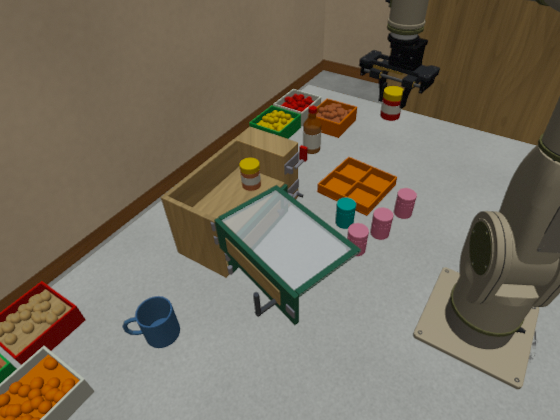

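Request:
arm_command(deltas=[0.025, 0, 0.045, 0, 0, 0, 0.05, 0, 0.095, 0, -1, 0, 0.08, 0, 0.15, 0, -2, 0, 0.11, 0, 0.2, 0, -3, 0, 0.135, 0, 0.255, 0, -4, 0, 0.165, 0, 0.31, 0, -5, 0, 0.195, 0, 0.365, 0, -6, 0, 0.225, 0, 0.422, 0, -7, 0])

```text
time: 23.32
ee_pos: [0.6577, 0.0655, 0.2962]
eef_rot: [0.707, 0.006, -0.008, -0.707]
ft_force: [1.3, -0.2, -0.1]
width: 0.054
```

Request:
arm_command(deltas=[0, 0.03, 0, 0, 0, 0, 0, 0.07, 0, 0, 0, 0, 0, 0.07, 0, 0, 0, 0])

```text
time: 23.7
ee_pos: [0.6549, 0.0637, 0.2236]
eef_rot: [0.707, 0.005, -0.01, -0.707]
ft_force: [-0.6, -0.2, -1.4]
width: 0.0535
```

```bash
python3 - <<'E'
from h import *
from look import look
look("p1",dict(top=(180,80,380,230),side=(150,80,350,280)))
plan([(lw(-8,30,175),1),(lw(-8,30,156),1)])
E
```

```text
t 23.8 ee [0.657  0.0642 0.2286] locker [-10.8  28.2 228.6] az 1.2 w 0.054 F [ 1.   0.5 -1.5] q [ 0.36  0.52 -0.77  1.31  0.35  1.45 -0.37]
  d [0.003, 0.054, 0.002] rot [0.0, 0.2, -0.1] rows>= 1
  d [0.003, 0.073, 0.002] rot [0.0, 0.2, -0.1] rows>= 2
```

View pics/side_p1.png

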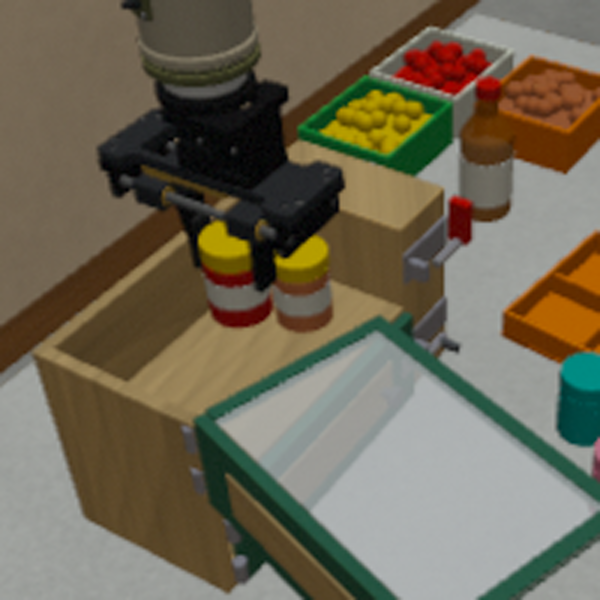

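```bash
python3 - <<'E'
from h import *
for n in("side_q","side_j1c","side_p1"):
    t=load(n);hsv=cv2.cvtColor(t["image"],cv2.COLOR_RGB2HSV)
    m=((hsv[...,0]>22)&(hsv[...,0]<34)&(hsv[...,1]>170)&(hsv[...,2]>90)).astype(np.uint8);m[:,:200]=0;m[:,300:]=0;m[:140]=0
    k,l,s,c=cv2.connectedComponentsWithStats(m)
    print(n,[(s[i].tolist(),c[i].round(1).tolist()) for i in range(1,k) if s[i,4]>30])
u=lambda P:proj(load("side_q"),P)
print(u(lw(-8,-60,185)),u(lw(-30,-60,185)),u(lw(-8,-40,185)))
E
```

```text
side_q [([239, 157, 21, 17, 283], [249.2, 165.1])]
side_j1c [([239, 157, 21, 17, 280], [249.2, 165.0])]
side_p1 [([216, 153, 17, 18, 207], [224.0, 162.5]), ([242, 158, 18, 16, 189], [251.4, 166.6])]
[[249.19196122 165.58453823]] [[255.79272819 168.06762952]] [[244.86407006 169.46588492]]
```

Request:
arm_command(deltas=[0.002, 0.03, 0, 0, 0, 0, 0.002, 0.055, 0, 0, 0, 0, 0.002, 0.067, 0, 0, 0, 0, 0.002, 0.07, 0, 0, 0, 0, 0.002, 0.07, 0, 0, 0, 0])

```text
time: 24.42
ee_pos: [0.6597, 0.0645, 0.1597]
eef_rot: [-0.707, -0.008, 0.007, 0.707]
ft_force: [0.1, 0.1, -2.2]
width: 0.0534
```

Request:
arm_command(deltas=[0, 0.002, 0, 0, 0, 0, 0, 0.003, 0, 0, 0, 0])

```text
time: 24.68
ee_pos: [0.6594, 0.0644, 0.1559]
eef_rot: [0.707, 0.007, -0.007, -0.707]
ft_force: [-0.4, -0.7, -2.7]
width: 0.054
```

Request:
arm_command(deltas=[0, 0.002, 0, 0, 0, 0, 0, 0.003, 0, 0, 0, 0])

```text
time: 24.92
ee_pos: [0.6595, 0.0645, 0.1538]
eef_rot: [0.707, 0.008, -0.007, -0.707]
ft_force: [-3.9, -0.4, 12.1]
width: 0.0534
```

Request:
arm_command(deltas=[0, 0, 0, 0, 0, 0, 0, 0, 0, 0, 0, 0, 0, 0, 0, 0, 0, 0, 0, 0, 0, 0, 0, 0], hand=0.87)

```text
time: 25.42
ee_pos: [0.6592, 0.0644, 0.1524]
eef_rot: [0.707, 0.007, -0.007, -0.707]
ft_force: [-0.4, -0.1, 0.1]
width: 0.0748
```

Request:
arm_command(deltas=[0, -0.04, 0, 0, 0, 0, 0, -0.09, 0, 0, 0, 0, 0, -0.146, 0, 0, 0, 0, 0, -0.146, 0, 0, 0, 0])

```text
time: 25.92
ee_pos: [0.6607, 0.0654, 0.3036]
eef_rot: [-0.707, -0.01, 0.005, 0.708]
ft_force: [-0.1, -0.6, -0.1]
width: 0.0758
```

```bash
python3 - <<'E'
from arc import *
from look import look
look("s1",None,("side",))
a=hpos(1.881,300)
print(a)
plan([([.45,.03,.30],-15),(a,-37),(hpos(1.881,170),-37)])
E
```

```text
[0.3867869 0.3132471 0.3      ]
t 25.98 ee [0.6599 0.0649 0.3005] locker [ -7.9  28.9 300.5] az 1.2 w 0.0757 F [ 0.  -0.7 -0.9] q [ 0.34  0.49 -0.78  1.19  0.34  1.58 -0.35]
  d [-0.211, -0.0, -0.031] rot [-0.1, 16.2, 0.2] rows>= 4
  d [-0.268, -0.0, 0.254] rot [-0.1, 38.2, 0.2] rows>= 6
  d [-0.268, 0.13, 0.254] rot [-0.1, 38.2, 0.2] rows>= 7
```

View pics/side_s1.png

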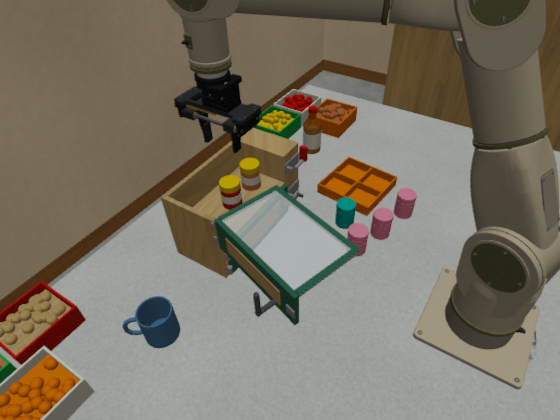

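Both jars stand upright on the shelf, at side (231,192) and (250,175), and the bin is empty. Back to the handle.

Request:
arm_command(deltas=[-0.04, 0, 0.03, 0, 5, 0, -0.08, 0, 0.07, 0, 10, 0, -0.12, 0, 0.11, 0, 16, 0, -0.16, 0, 0.15, 0, 22, 0, -0.2, 0, 0.185, 0, 28, 0, -0.235, 0, 0.22, 0, 33, 0, -0.268, 0, 0.254, 0, 38, 0, -0.268, 0, 0.254, 0, 38, 0], hand=0.38)

```text
time: 26.98
ee_pos: [0.3828, 0.3152, 0.2977]
eef_rot: [0.672, -0.222, 0.221, -0.671]
ft_force: [-0.2, -0.3, -0.1]
width: 0.0332
```

```bash
python3 - <<'E'
from arc import *
from look import look
look("h2",dict(top=(100,150,300,300),side=(180,200,380,350)))
plan([([.388,.3127,.22],-37),([.388,.3127,.17],-37)])
c=load("side_h2");print((proj(c,[.388,.3127,.206])-[180,200])*3)
c=load("top_h2");print((proj(c,[.388,.3127,.206])-[100,150])*3)
E
```

```text
t 27.07 ee [0.3861 0.3122 0.2976] locker [-277.8  280.4  297.6] az -36.8 w 0.0332 F [ 1.6 -0.9 -0.5] q [ 0.12  0.09 -0.93  1.63  0.07  1.46 -1.46]
  d [0.001, 0.078, 0.002] rot [0.1, 0.2, 0.0] rows>= 2
  d [0.001, 0.128, 0.002] rot [0.1, 0.2, 0.0] rows>= 3
[[233.91086266 278.83335808]]
[[121.44795267 297.02295943]]
```

View pics/side_h2.png

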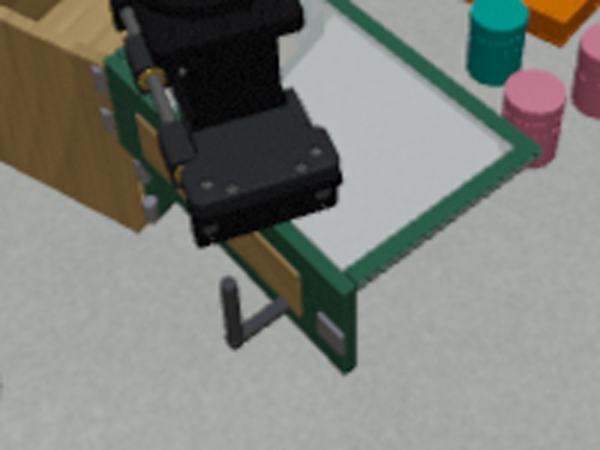

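View pics/top_h2.png

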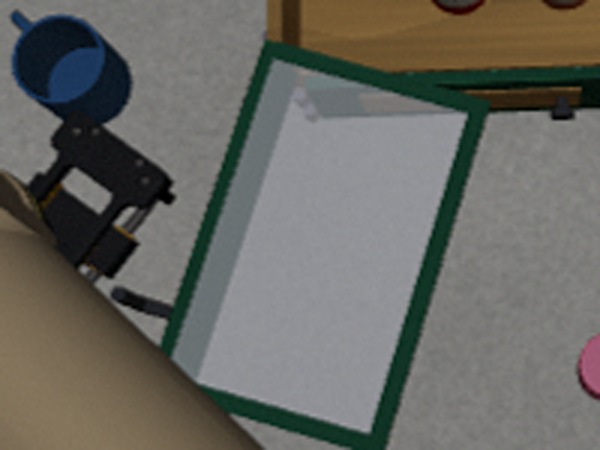

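The bar top is at side crop (229,282) and top crop (121,294), as expected. Descending and gripping.

Request:
arm_command(deltas=[0.001, 0.04, 0, 0, 0, 0, 0.001, 0.07, 0, 0, 0, 0, 0.001, 0.1, 0, 0, 0, 0, 0.001, 0.13, 0, 0, 0, 0, 0.001, 0.13, 0, 0, 0, 0])

```text
time: 27.7
ee_pos: [0.3867, 0.3101, 0.1662]
eef_rot: [0.672, -0.225, 0.223, -0.669]
ft_force: [-0.6, 0.2, -0.4]
width: 0.0332
```

Request:
arm_command(deltas=[0, 0, 0, 0, 0, 0, 0, 0, 0, 0, 0, 0, 0, 0, 0, 0, 0, 0, 0, 0, 0, 0, 0, 0], hand=0, grip_force=12)

```text
time: 28.2
ee_pos: [0.3868, 0.3129, 0.1693]
eef_rot: [-0.671, 0.223, -0.223, 0.671]
ft_force: [-2.4, 0.4, 5.6]
width: 0.0117
```

```bash
python3 -c "
from arc import *
arc([1.8,1.7,1.6,1.5,1.4,1.3,1.2],[-34,-31,-28,-25,-21,-18,-15])"
```

```text
theta,rad [  1.88  227.087] nominal rad 227.3
t 28.2 ee [0.3868 0.3129 0.1693] locker [-277.1  281.1  169.3] az -36.8 w 0.0117 F [-2.4  0.4  5.6] q [ 0.08  0.19 -0.93  1.82  0.16  1.21 -1.54]
  d [0.002, -0.001, -0.018] rot [-0.1, -2.8, 0.0] rows>= 1
  d [0.007, -0.001, -0.04] rot [-0.1, -5.8, 0.0] rows>= 1
  d [0.015, -0.001, -0.062] rot [-0.1, -8.8, 0.0] rows>= 2
  d [0.024, -0.001, -0.082] rot [-0.1, -11.8, 0.0] rows>= 2
  d [0.035, -0.001, -0.102] rot [-0.1, -15.8, 0.0] rows>= 2
  d [0.049, -0.001, -0.12] rot [-0.1, -18.8, 0.0] rows>= 3
  d [0.064, -0.001, -0.137] rot [-0.1, -21.8, 0.0] rows>= 3
```

Request:
arm_command(deltas=[0.002, 0, -0.018, 0, -3, 0, 0.007, 0, -0.04, 0, -6, 0, 0.015, 0, -0.062, 0, -9, 0, 0.024, 0, -0.082, 0, -12, 0, 0.035, 0, -0.102, 0, -16, 0, 0.049, 0, -0.12, 0, -19, 0, 0.064, 0, -0.137, 0, -22, 0, 0.064, 0, -0.137, 0, -22, 0])

```text
time: 29.2
ee_pos: [0.3558, 0.1627, 0.1691]
eef_rot: [0.702, -0.092, 0.092, -0.701]
ft_force: [-4.9, -0.8, 8.1]
width: 0.0118
```

```bash
python3 -c "
from arc import *
arc([1.1,1.,.9,.8,.7,.6,.5],[-12,-9,-6,-3,0,3,7])"
```

```text
theta,rad [  1.191 227.174] nominal rad 227.3
t 29.2 ee [0.3558 0.1627 0.1691] locker [-310.4  131.4  169.1] az -14.9 w 0.0118 F [-4.9 -0.8  8.1] q [ 0.32 -0.15 -0.79  2.06 -0.11  1.19 -0.68]
  d [0.009, -0.001, -0.019] rot [0.1, -2.9, 0.0] rows>= 1
  d [0.021, -0.001, -0.038] rot [0.1, -5.9, 0.0] rows>= 1
  d [0.034, -0.001, -0.056] rot [0.1, -8.9, 0.0] rows>= 2
  d [0.05, -0.001, -0.073] rot [0.1, -11.9, -0.0] rows>= 2
  d [0.067, -0.001, -0.088] rot [0.1, -14.9, -0.0] rows>= 2
  d [0.085, -0.001, -0.101] rot [0.1, -17.9, -0.0] rows>= 3
  d [0.105, -0.001, -0.113] rot [0.1, -21.9, -0.0] rows>= 3
```

Request:
arm_command(deltas=[0.009, 0, -0.019, 0, -3, 0, 0.021, 0, -0.038, 0, -6, 0, 0.034, 0, -0.056, 0, -9, 0, 0.05, 0, -0.073, 0, -12, 0, 0.067, 0, -0.088, 0, -15, 0, 0.085, 0, -0.101, 0, -18, 0, 0.105, 0, -0.113, 0, -22, 0, 0.105, 0, -0.113, 0, -22, 0])

```text
time: 30.2
ee_pos: [0.4283, 0.0247, 0.1686]
eef_rot: [0.707, 0.042, -0.044, -0.705]
ft_force: [-8.9, -9.6, 9.0]
width: 0.0116
```

```bash
python3 -c "
from arc import *
from look import look
arc([.4,.3,.2,.12,.06,.02,0],[10,15,20,24,27,29,30])
look('cl',None,('side','top'))"
```

```text
theta,rad [  0.493 228.431] nominal rad 227.3
t 30.2 ee [0.4283 0.0247 0.1686] locker [-240.1   -7.7  168.6] az 7.0 w 0.0116 F [-8.9 -9.6  9. ] q [ 0.42 -0.03 -0.57  1.99 -0.02  1.18 -0.02]
  d [0.015, -0.001, -0.014] rot [0.1, -3.0, -0.2] rows>= 1
  d [0.033, -0.001, -0.029] rot [0.1, -8.0, -0.2] rows>= 1
  d [0.051, -0.001, -0.042] rot [0.1, -13.0, -0.2] rows>= 2
  d [0.067, -0.001, -0.051] rot [0.1, -17.0, -0.2] rows>= 2
  d [0.079, -0.001, -0.057] rot [0.1, -20.0, -0.2] rows>= 2
  d [0.088, -0.001, -0.061] rot [0.1, -22.0, -0.2] rows>= 3
  d [0.092, -0.001, -0.062] rot [0.1, -23.0, -0.2] rows>= 3
```

View pics/side_cl.png

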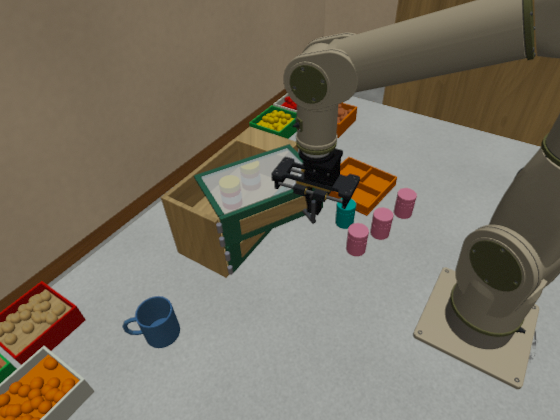

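Request:
arm_command(deltas=[0.015, 0, -0.014, 0, -3, 0, 0.033, 0, -0.029, 0, -8, 0, 0.051, 0, -0.042, 0, -13, 0, 0.067, 0, -0.051, 0, -17, 0, 0.079, 0, -0.057, 0, -20, 0, 0.088, 0, -0.06, 0, -22, 0, 0.093, 0, -0.061, 0, -23, 0, 0.094, 0, -0.061, 0, -23, 0])

```text
time: 31.3
ee_pos: [0.5286, -0.0278, 0.1684]
eef_rot: [0.686, 0.181, -0.184, -0.681]
ft_force: [-5.8, -21.9, 5.3]
width: 0.0113
```

Request:
arm_command(deltas=[0, 0, 0, 0, 0, 0, 0, 0, 0, 0, 0, 0])

```text
time: 31.55
ee_pos: [0.5286, -0.0278, 0.1685]
eef_rot: [0.686, 0.181, -0.183, -0.681]
ft_force: [-6.7, -20.2, 3.4]
width: 0.0117
```

```bash
python3 -c "
from arc import *
from look import look
arc([0],[30])
look('cl2',dict(top=(180,80,380,230),side=(150,80,350,280)),('side','top'))"
```

```text
theta,rad [-8.00000e-03  2.28637e+02] nominal rad 227.3
t 31.55 ee [ 0.5286 -0.0278  0.1685] locker [-140.6  -61.8  168.5] az 29.8 w 0.0117 F [ -6.7 -20.2   3.4] q [ 0.44  0.2  -0.53  1.76  0.12  1.21  0.39]
  d [-0.0, -0.002, 0.002] rot [0.3, -0.2, -0.3] rows>= 1
```

View pics/side_cl2.png

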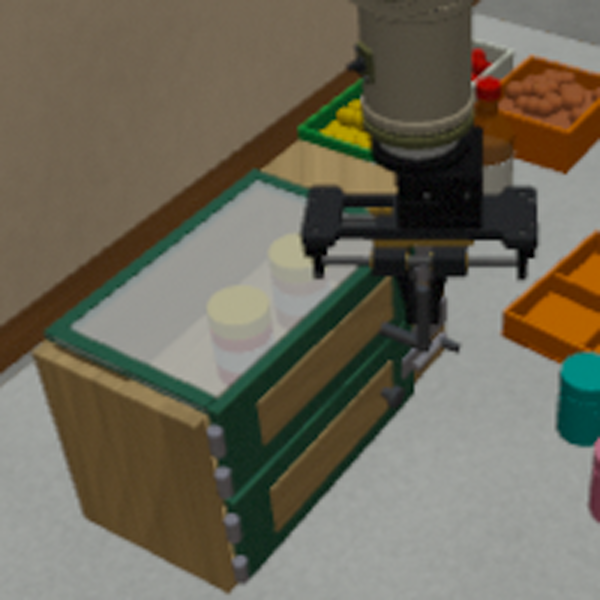

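The top half looks shut with both jars inside, at side crop (240,330) and (298,275). Releasing the handle and going to the bolt.

Request:
arm_command(deltas=[0, 0, 0, 0, 0, 0, 0, 0, 0, 0, 0, 0, 0, 0, 0, 0, 0, 0], hand=0.33)

```text
time: 32.02
ee_pos: [0.5295, -0.0202, 0.1686]
eef_rot: [-0.683, -0.184, 0.184, 0.683]
ft_force: [0.3, -0.4, 0.1]
width: 0.0273
```

Request:
arm_command(deltas=[0, -0.03, 0, 0, 0, 0, 0, -0.07, 0, 0, 0, 0, 0, -0.11, 0, 0, 0, 0, 0, -0.11, 0, 0, 0, 0])

```text
time: 32.52
ee_pos: [0.5309, -0.02, 0.2817]
eef_rot: [0.683, 0.186, -0.182, -0.682]
ft_force: [0.3, 0.3, -0.9]
width: 0.0289
```

```bash
python3 - <<'E'
from arc import *
from look import look
look("s3",dict(top=(180,80,380,230),side=(150,80,350,280)))
plan([(lw(-109,-188,279),91),(lw(-109,-188,175),91)])
E
```

```text
t 32.62 ee [ 0.5294 -0.0204  0.2783] locker [-139.6  -54.4  278.3] az 30.2 w 0.0286 F [-0.  -0.4 -1. ] q [ 0.44  0.13 -0.54  1.6   0.07  1.43  0.43]
  d [-0.039, -0.001, -0.131] rot [0.0, -60.8, -0.0] rows>= 6
  d [-0.039, 0.103, -0.131] rot [0.0, -60.8, -0.0] rows>= 6
```

View pics/side_s3.png

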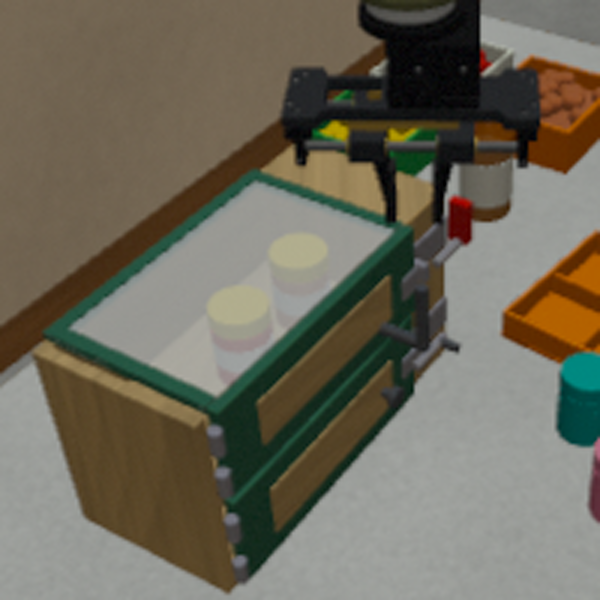

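Request:
arm_command(deltas=[-0.006, 0, -0.02, 0, -10, 0, -0.013, 0, -0.045, 0, -20, 0, -0.02, 0, -0.065, 0, -30, 0, -0.026, 0, -0.09, 0, -40, 0, -0.033, 0, -0.11, 0, -50, 0, -0.039, 0, -0.131, 0, -61, 0, -0.039, 0, -0.131, 0, -61, 0], hand=0.46)

```text
time: 33.5
ee_pos: [0.5609, -0.1551, 0.2767]
eef_rot: [-0.495, -0.504, 0.505, 0.496]
ft_force: [0.7, -0.3, -0.3]
width: 0.0403
```

```bash
python3 - <<'E'
from arc import *
from look import look
look("f2",dict(top=(240,120,440,270),side=(230,80,430,230)),("side",))
a,b=load("side0")["image"].astype(int),load("side_f2")["image"].astype(int)
d=np.abs(a-b).max(2)[150:285,150:290];print("px changed on locker front/cover",[(int((d>30).sum()))])
plan([(lw(-109,-188,279),91),(lw(-109,-188,175),91)])
E
```

```text
px changed on locker front/cover [215]
t 33.55 ee [ 0.5611 -0.1535  0.277 ] locker [-110. -188.  277.] az 91.0 w 0.0404 F [-0.9 -0.1 -0.5] q [ 0.63  0.26 -0.54  1.47  0.13  1.45  1.68]
  d [-0.0, -0.002, -0.001] rot [-0.1, -0.0, 0.1] rows>= 1
  d [-0.0, 0.102, -0.001] rot [-0.1, -0.0, 0.1] rows>= 2
```

View pics/side_f2.png

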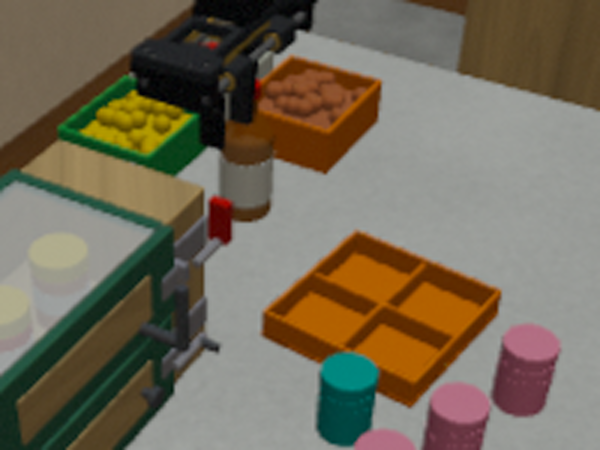

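The fin is still drawn at side crop (220,220), and apart from the jars the locker front matches the first picture. Going down and gripping.

Request:
arm_command(deltas=[0, 0.04, 0, 0, 0, 0, 0, 0.07, 0, 0, 0, 0, 0, 0.09, 0, 0, 0, 0, 0, 0.103, 0, 0, 0, 0, 0, 0.103, 0, 0, 0, 0])

```text
time: 34.17
ee_pos: [0.5611, -0.1527, 0.1748]
eef_rot: [-0.495, -0.505, 0.505, 0.496]
ft_force: [-0.2, -1.1, 0.3]
width: 0.0404
```

Request:
arm_command(deltas=[0, 0, 0, 0, 0, 0, 0, 0, 0, 0, 0, 0, 0, 0, 0, 0, 0, 0, 0, 0, 0, 0, 0, 0, 0, 0, 0, 0, 0, 0], hand=0, grip_force=20)

```text
time: 34.8
ee_pos: [0.5617, -0.1534, 0.1759]
eef_rot: [0.495, 0.505, -0.505, -0.495]
ft_force: [-0.7, 0.7, 2.3]
width: 0.0119
```

Request:
arm_command(deltas=[0.01, 0, 0, 0, 0, 0, 0.02, 0, 0, 0, 0, 0, 0.03, 0, 0, 0, 0, 0, 0.038, 0, 0, 0, 0, 0, 0.038, 0, 0, 0, 0, 0])

```text
time: 35.42
ee_pos: [0.5611, -0.1138, 0.1758]
eef_rot: [0.494, 0.506, -0.505, -0.494]
ft_force: [1.4, 1.8, 5.6]
width: 0.0118
```

```bash
python3 - <<'E'
from arc import *
plan([(lw(-109,-150,174),91)])
E
```

```text
t 35.42 ee [ 0.5611 -0.1138  0.1758] locker [-109.4 -148.3  175.8] az 91.3 w 0.0118 F [1.4 1.8 5.6] q [ 0.59  0.3  -0.55  1.64  0.16  1.25  1.59]
  d [-0.002, 0.002, -0.0] rot [0.0, 0.3, 0.1] rows>= 1
```

Request:
arm_command(deltas=[0.002, 0, 0, 0, 0, 0, 0.003, 0, 0, 0, 0, 0])

```text
time: 35.67
ee_pos: [0.5611, -0.1133, 0.1759]
eef_rot: [-0.496, -0.505, 0.505, 0.495]
ft_force: [1.5, -5.0, 4.8]
width: 0.0117
```

Request:
arm_command(deltas=[0, 0, 0, 0, 0, 0, 0, 0, 0, 0, 0, 0, 0, 0, 0, 0, 0, 0], hand=0.42)

```text
time: 36.05
ee_pos: [0.5603, -0.1122, 0.1751]
eef_rot: [-0.494, -0.505, 0.505, 0.495]
ft_force: [-0.0, -0.6, 0.1]
width: 0.0325
```

Request:
arm_command(deltas=[0, -0.03, 0, 0, 0, 0, 0, -0.08, 0, 0, 0, 0, 0, -0.13, 0, 0, 0, 0, 0, -0.13, -0.05, 0, 0, 0, 0, -0.13, -0.1, 0, 0, 0, 0, -0.13, -0.15, 0, 0, 0, 0, -0.13, -0.15, 0, 0, 0])

```text
time: 36.92
ee_pos: [0.7124, -0.1083, 0.3009]
eef_rot: [-0.492, -0.505, 0.506, 0.496]
ft_force: [-0.7, 0.6, -0.3]
width: 0.0365
```

```bash
python3 - <<'E'
from arc import *
from look import look
look("end",dict(top=(180,80,380,230),side=(150,90,350,280)))
plan([])
E
```

```text
t 37.02 ee [ 0.7106 -0.1089  0.3045] locker [  40.2 -145.7  304.5] az 91.2 w 0.0365 F [0.4 0.2 1.1] q [ 0.39  0.58 -0.54  0.99  0.28  1.64  1.54]
```

View pics/side_end.png

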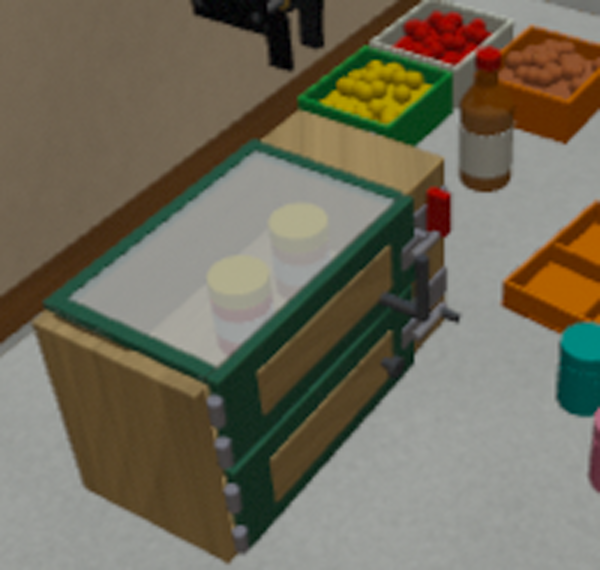

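View pics/top_end.png

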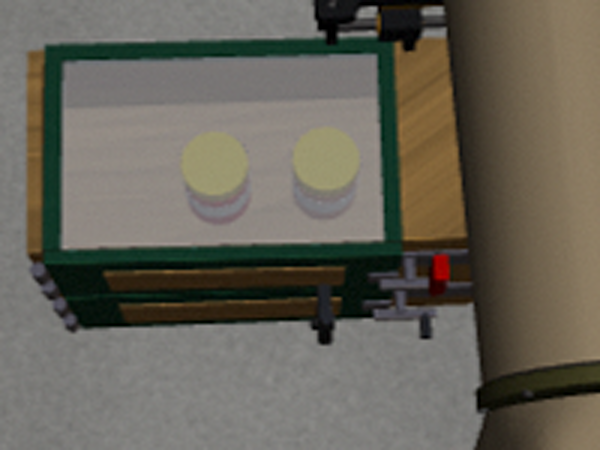

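```bash
python3 - <<'E'
from arc import *
c=load("top_end")
for u in((215,163),(326,160)): print((wl(ray(c,u[0]/3+180,u[1]/3+80,.191))-[0,20,0]).round(1))
a,b=load("side0")["image"].astype(int),load("side_end")["image"].astype(int)
print("cup/others diff",int((np.abs(a-b).max(2)[290:360,110:190]>30).sum()))
r.close_job()
E
```

```text
[ -7.8   5.3 191. ]
[ -8.6 -83.5 191. ]
cup/others diff 0
the job is handed in; nothing more can be done
```

I handed the job in at about 37 s of robot time. No verdict was reported, but my last checks all agree that it is done.

**What I did:**
- I drew the red bolt about 38 mm, then swung the top half open to about 1.88 rad by its handle.
- Only two jars were present, jar4 (copper) and jar1 (red). I stood both on the shelf.
- I shut the top half and pushed the bolt home until it met the stop, at about 5 N. Then I let go and moved the arm clear.

**Last checks:**
- **Jars:** both are upright under the cover. In the shelf frame they are at about (-8, +5) mm and (-9, -84) mm, well inside the limits.
- **Top half:** the handle put it at about 0 rad just before I released it (0.008 rad off). The front looks as it did at the start.
- **Red bolt:** the fin is back where it was at the start or a few millimetres (0–3 mm) further home.
- **Other things:** the bottom half and its bolt look untouched. The mug's patch of the picture shows no change, and the bottle shows no visible shift. In the last pictures the arm hid the tin, so I did not recheck it, but the arm never went near it.

None of the checks failed. The largest disagreement was 3–5 mm between some predicted and observed positions in the pictures.

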